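Close the mosaic tray and pour in the pebbles

ROBOT

A 6-joint arm with a two-finger parallel gripper is mounted at the origin on the work surface. World frame = base frame: x ahead of the robot, y to its left, z up, the work surface at z = 0. Lengths are in mm, angles in rad, forces in N, time in s.
With the tool pointing down it reaches from about 300 to 775 mm from the base axis. Payload 14.6 kg.
Tool frame: the origin (TCP) lies midway between the tips of the shut fingers; the grasp point (between the pads) lies manip.grasp_offset behind it (manip.grasp_offset is the distance from the TCP to the grasp point, in mm); z points along the fingers, y is the direction in which the jaws open and shut (so a half turn about z gives the same grasp; the last joint's range is limited). The gripper opens to 94 mm and grips with 3 to 60 N. Pads are 16 mm wide; open, the fingers measure 119 mm over their backs; the gripper's body (75 mm by 177 mm) begins 78 mm behind the grasp point.
Start: joints at [-1.312, 0.3, 1.521, -0, 1.321, -0.067], TCP at [176.03, -521.059, 205.446] pointing down, gripper open.
Joint ranges: [-3.03, 3.03], [-0.79, 2.21], [0.23, 2.52], [-1.04, 4.18], [0, 3.07], [-2.55, 2.55]. Speed limits (rad/s): [2.22, 2.22, 2.57, 3.14, 3.14, 3.14].

INTERFACE

Orientations are given as [roll, pitch, yaw] about the fixed x, y, z axes, in that order (R = Rz(yaw) Ry(pitch) Rx(roll)).
In Python, from cell import monitor, vision, order, manip gives the robot as it stands.
- The arm moves only by the shell command python3 -m jog 'ROWS' [FORCE]. ROWS is JSON, a list of rows, each a list of 7 numbers: the shift along the tool's x, y, z in cm, then the turn, a rotation vector about the tool's x, y, z in rad, then the opening in per cent of the stroke, from 0 (shut) to 100 (fully open). In form: [[tx, ty, tz, rx, ry, rz, jaw], ...]. A call has 1 to 8 rows; each row shifts and turns the commanded pose from where the row before left it, along the tool's axes as they then stand; what a row does not reach is not made up. A row lasts 1/10 s, in which the tool goes at most 50 mm and 8.59 degrees, less where a joint would pass 70% of its speed; a pose out of reach is approached as far as the arm can. A call is refused whole if a number of a shift passes 5 or a number of a turn 0.15, either way. A call with a gripper value outside its range is refused whole. The fingers move at their own pace and stop on an object; FORCE is the grip in N (left out, the last holds). Time passes only in rows, so rows that do not move let the fingers close. It gives the time, the measured TCP pose, the force and the opening at its end, in the units of the state.
- monitor.read_state(): the state, without advancing time (a new reading comes with each control period).
- vision.camera(name): name is "scene" or "side" or "wrist"; returns a dict with "color" (400x640x3 uint8, blue, green, red), "fx", "fy", "cx", "cy" (pixels), "cam_to_world" (4x4, takes a point from camera to world coordinates); the wrist camera has in their place "tool_from_camera" (4x4, takes a point from camera to tool coordinates, whose origin is the TCP and whose axes are the flange's). Camera axes: x right, y down, z forward; pixel columns grow to the right and rows downward; lengths in mm; the calibration is good to about 2 mm. A picture is of the moment at which its call begins: read the wrist's pose just before it. There is no depth.
- order.sign_off(): hands the job in, once; it reports no verdict.
The state is a dict: "clock": time; "joints": joint angles; "qd": joint speeds; "effort": joint torques, N m; "eef_pos": TCP position; "eef_rot": TCP orientation; "wrist_force": force on the tool from outside, world axes, zero at the start; "moment": the same for the moment, N m; "finger_gap": finger opening in mm.
Only numpy, scipy, OpenCV 4.12 (cv2) and the standard library are available. Lean on these libraries where they do the work, as an engineer would, in place of code of your own. Each camera call takes 0.05 s, during which the arm holds its last target.

TASK

First close the open side of the mosaic tray: lay the wooden straightedge flat on the table, centred along the open side, and press it flush against the tray without shoving the tray out of place. Then pick up the cup and pour all eight pebbles into the tray so that they lie between its walls and the straightedge, which must stay flush. Set the empty cup back upright on its cork mat and leave the other things on the table alone.

Things in the scene. Friction and masses are not known exactly. Their poses are not given: they have to be found in the camera images.
- tray: Pale wood mosaic tray, loose, 2 kg: three walls 12 mm thick, 30 mm high, round an 8 mm floor, the fourth side open. Outside 134 (x) by 174 mm (y), inside 122 by 150. Origin: centre of its underside, z up. The open side is at its -x (roughly towards the robot), in the plane x = -67 mm, where the ends of the side walls and the floor's edge show. A push of about 10 N can start to slide it.
- bar: Wooden straightedge, 0.35 kg: 196 mm long (y), 40 wide (x), 24 high, with a darker grip ridge along the middle of its top, 80 long (y), 14 thick (x), from 24 to 52 mm above the underside. Origin: centre of its underside, z up. Its long faces (x = +20 and -20 mm) are alike. Closing the tray, its centre lies 87 mm from the tray's centre, towards the tray's -x.
- cup: White round plastic cup without handle, open at the top, 80 g: 85 mm tall, flaring from 54 mm across at the foot to 72 at the rim (63 at half height), walls 4 mm, floor 5 mm; bears a 60 N grip. Origin: centre of its underside, z up. It stands on the cork mat and holds eight pebbles, up to 50 mm above its underside.
- mat: Cork mat fixed to the table, 120 mm square, 4 mm thick, on one side of the tray (left or right; the straightedge lies on the other side). Origin at the centre of its underside.
- pebble0: Smooth grey egg-shaped stone pebble, 24 mm long (its z), 19 mm thick, about 18 g, one of eight alike; origin at its centre. It rolls easily.
- pebble1: Smooth grey egg-shaped stone pebble, 24 mm long (its z), 19 mm thick, about 18 g, one of eight alike; origin at its centre. It rolls easily.
- pebble2: Smooth grey egg-shaped stone pebble, 24 mm long (its z), 19 mm thick, about 18 g, one of eight alike; origin at its centre. It rolls easily.
- pebble3: Smooth grey egg-shaped stone pebble, 24 mm long (its z), 19 mm thick, about 18 g, one of eight alike; origin at its centre. It rolls easily.
- pebble4: Smooth grey egg-shaped stone pebble, 24 mm long (its z), 19 mm thick, about 18 g, one of eight alike; origin at its centre. It rolls easily.
- pebble5: Smooth grey egg-shaped stone pebble, 24 mm long (its z), 19 mm thick, about 18 g, one of eight alike; origin at its centre. It rolls easily.
- pebble6: Smooth grey egg-shaped stone pebble, 24 mm long (its z), 19 mm thick, about 18 g, one of eight alike; origin at its centre. It rolls easily.
- pebble7: Smooth grey egg-shaped stone pebble, 24 mm long (its z), 19 mm thick, about 18 g, one of eight alike; origin at its centre. It rolls easily.
- paint_bottle: white round paint bottle with a black cap, 44 mm across, 115 mm tall; a bystander, leave it alone; origin at the centre of its underside
- medium_jar: amber glass jar with a black lid, 64 mm across, 75 mm tall; a bystander, leave it alone; origin at the centre of its underside
- palette_knife: palette knife, 190 mm long, lying flat beyond the tray; a bystander, leave it alone; origin below its middle, long axis along its x
There are look-alikes about, which are no part of the job. Of the things that look like the bar, the largest one is meant.

How it is judged (in metres and radians):
On the way, in this order (a step that is already met when the one before it is completed fails the run):
1. the straightedge lies flush along the tray's open side and is pressed against it with more than 1.5 N (x of bar in the frame of tray between -0.09 and -0.083 m and y of bar in the frame of tray between -0.015 and 0.015 m and angle between the y axis of bar and the y axis of tray, either way round below 0.03 rad and angle between bar's own z axis and vertical below 0.05 rad and height (world z) of bar below 0.004 m and contact force between bar and tray above 1.5 N), for 0.1 s.
2. the cup, held off the table, is tipped by more than 60 degrees over the tray to pour (angle between cup's own z axis and vertical above 1.05 rad and height (world z) of cup above 0.04 m and horizontal distance between cup and tray below 0.16 m), for 0.1 s.
At the end, for the whole second after the job is handed in: Straightedge flat on the table, flush with the open side (gap under 3 mm, within 0.03 rad of parallel, centred to 15 mm); all eight pebbles inside, between walls and straightedge, centres under 45 mm high; cup upright, at rest, released, its middle within 40 mm of the mat's middle (x of bar in the frame of tray between -0.09 and -0.083 m and y of bar in the frame of tray between -0.015 and 0.015 m and angle between the y axis of bar and the y axis of tray, either way round below 0.03 rad and angle between each of bar, cup's own z axis and vertical below 0.05 rad and height (world z) of bar below 0.004 m and x of pebble0 in the frame of tray between -0.067 and 0.055 m and y of pebble0 in the frame of tray between -0.075 and 0.075 m and z of each of pebble0, pebble1, pebble2, pebble3, pebble4, pebble5, pebble6, pebble7 in the frame of tray below 0.045 m and x of pebble1 in the frame of tray between -0.067 and 0.055 m and y of pebble1 in the frame of tray between -0.075 and 0.075 m and x of pebble2 in the frame of tray between -0.067 and 0.055 m and y of pebble2 in the frame of tray between -0.075 and 0.075 m and x of pebble3 in the frame of tray between -0.067 and 0.055 m and y of pebble3 in the frame of tray between -0.075 and 0.075 m and x of pebble4 in the frame of tray between -0.067 and 0.055 m and y of pebble4 in the frame of tray between -0.075 and 0.075 m and x of pebble5 in the frame of tray between -0.067 and 0.055 m and y of pebble5 in the frame of tray between -0.075 and 0.075 m and x of pebble6 in the frame of tray between -0.067 and 0.055 m and y of pebble6 in the frame of tray between -0.075 and 0.075 m and x of pebble7 in the frame of tray between -0.067 and 0.055 m and y of pebble7 in the frame of tray between -0.075 and 0.075 m and horizontal distance between cup and mat below 0.04 m and height (world z) of cup below 0.008 m and linear speed of cup below 0.02 m/s); the robot touches nothing.
It fails at once if the tray is shoved more than 8 mm (distance of tray from where it was at the start of the episode above 0.008 m).
It fails at once if a bystander (paint bottle, jar or palette knife) is moved more than 25 mm (distance of any of paint_bottle, medium_jar, palette_knife from where it was at the start of the episode above 0.025 m).
It also fails if it takes over 67 s, if anything falls off the work surface, if the arm or the gripper's body presses on something with over 40 N, if the wrist force passes 120 N, or if a joint passes its speed limit or range.

## Working session

There is one attempt and no reset: what is moved stays moved. The work goes in short steps, Python scripts to look and compute and a shell command to move; the robot and the scene stay as the last step left them, time stands still between calls to the robot, and variables do not carry over. Pictures are saved under pics/ and viewed, and the job is handed in when it is done.

```bash
ls; mkdir -p pics; python3 - <<'E'
from cell import monitor, vision, order, manip
import cv2
print(manip.grasp_offset, monitor.read_state())
for n in ["scene","side","wrist"]:
    c=vision.camera(n); cv2.imwrite(f"pics/{n}0.png",c["color"])
    print(n,c["fx"],c["fy"],c["cx"],c["cy"],c.get("cam_to_world",c.get("tool_from_camera")))
E
```

```text
pics
18.8 {'clock': 0.0, 'joints': array([-1.31161056e+00,  3.00476622e-01,  1.52156968e+00, -1.65285324e-05,
        1.32071626e+00, -6.66418740e-02]), 'qd': array([-0.0007777 ,  0.00027661,  0.00011506, -0.00031544,  0.00020646,
        0.00173863]), 'effort': array([-2.11889535e-03, -5.31819034e+01, -3.52734911e+01,  7.07706157e-02,
        2.43942562e-02, -1.28980464e-04]), 'eef_pos': array([ 175.95483878, -520.81714719,  204.88812801]), 'eef_rot': array([-3.14042427e+00, -6.19334227e-05,  3.25831705e-01]), 'wrist_force': array([-0.13165111, -0.43425799, -0.68100643]), 'moment': array([ 0.01689096, -0.03494662, -0.01449746]), 'finger_gap': 93.79079647646614}
scene 389.60818351223986 389.60818351223986 314.0872716047952 193.21366884824204 [[-2.39714666e-01  7.68092451e-01 -5.93776781e-01  1.09136737e+03]
 [ 9.70762905e-01  1.97511959e-01 -1.36412643e-01  1.20776394e+02]
 [ 1.25004940e-02 -6.09116583e-01 -7.92982172e-01  7.36169176e+02]
 [ 0.00000000e+00  0.00000000e+00  0.00000000e+00  1.00000000e+00]]
side 369.99429284373696 369.99429284373696 322.88740385996886 192.41018127898545 [[-9.97209669e-01 -5.55667785e-02  4.98518677e-02  5.25436352e+02]
 [-7.43681763e-02  6.81305767e-01 -7.28211388e-01  7.23423844e+02]
 [ 6.49999587e-03 -7.29886830e-01 -6.83537099e-01  7.11269368e+02]
 [ 0.00000000e+00  0.00000000e+00  0.00000000e+00  1.00000000e+00]]
wrist 339.64863185183737 339.64863185183737 323.2495008323278 202.44565849426135 [[ 9.01623528e-04 -9.63117849e-01 -2.69078419e-01  7.96602427e+01]
 [ 9.99999593e-01  8.61479242e-04  2.67271997e-04  1.10477676e+00]
 [-2.56089589e-05 -2.69078550e-01  9.63118234e-01 -1.78109245e+02]
 [ 0.00000000e+00  0.00000000e+00  0.00000000e+00  1.00000000e+00]]
```

View pics/scene0.png

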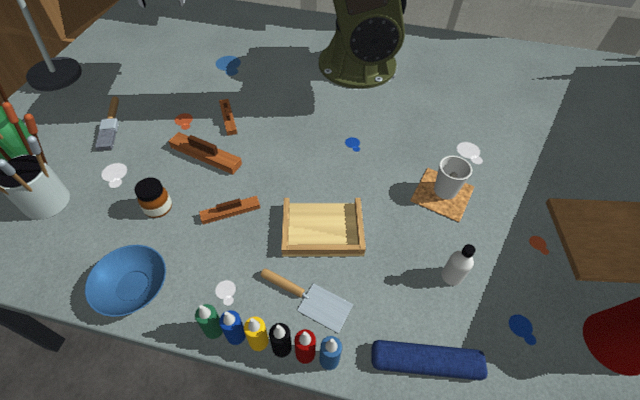

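View pics/side0.png

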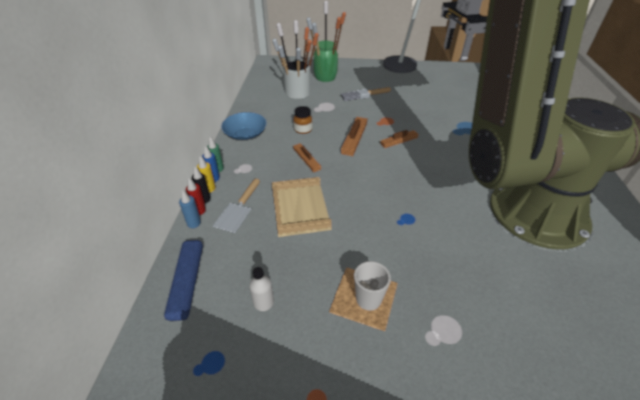

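View pics/wrist0.png

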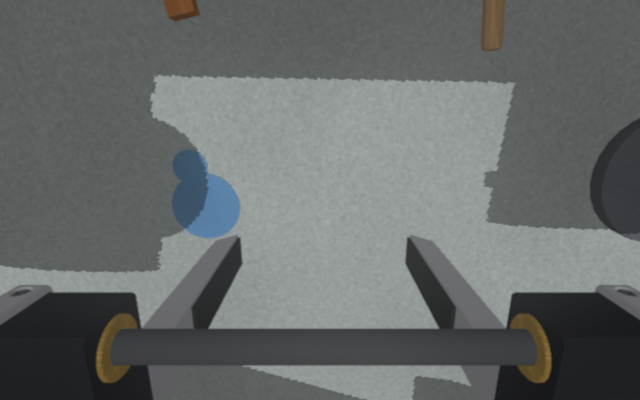

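```bash
cat > h.py <<'E'
import numpy as np, cv2
from scipy.spatial.transform import Rotation as R
from cell import monitor, vision, order, manip
def wristT(st,c):
    T=np.eye(4); T[:3,:3]=R.from_euler('xyz',st['eef_rot']).as_matrix(); T[:3,3]=st['eef_pos']
    return T@np.array(c['tool_from_camera'])
def grab(n,path=None):
    st=monitor.read_state(); c=vision.camera(n)
    c['T']=wristT(st,c) if n=='wrist' else np.array(c['cam_to_world'])
    if path: cv2.imwrite(path,c['color'])
    return c
def ray(c,u,v):
    d=c['T'][:3,:3]@np.array([(u-c['cx'])/c['fx'],(v-c['cy'])/c['fy'],1.]); return c['T'][:3,3],d
def onz(c,u,v,z):
    o,d=ray(c,u,v); return o+d*(z-o[2])/d[2]
def proj(c,P):
    p=c['T'][:3,:3].T@(np.asarray(P,float)-c['T'][:3,3]); return c['fx']*p[0]/p[2]+c['cx'],c['fy']*p[1]/p[2]+c['cy']
E
python3 - <<'E'
from h import *
s=cv2.imread('pics/scene0.png'); d=cv2.imread('pics/side0.png')
def crop(im,x0,y0,x1,y1,k,n): cv2.imwrite(n,cv2.resize(im[y0:y1,x0:x1],None,fx=k,fy=k,interpolation=cv2.INTER_CUBIC))
crop(s,100,90,300,240,4,'pics/c1.png')
crop(s,270,140,480,290,3.8,'pics/c2.png')
E
```

```text
(no output)
```

View pics/c1.png

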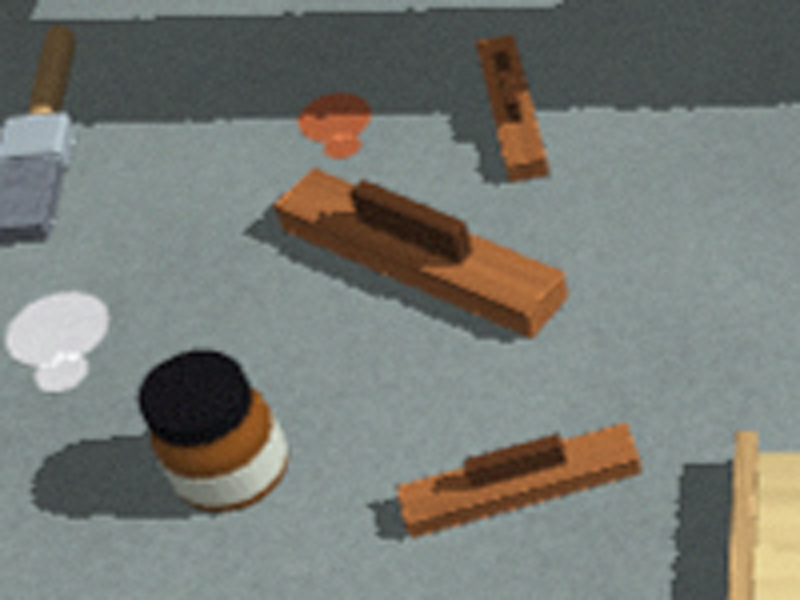

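View pics/c2.png

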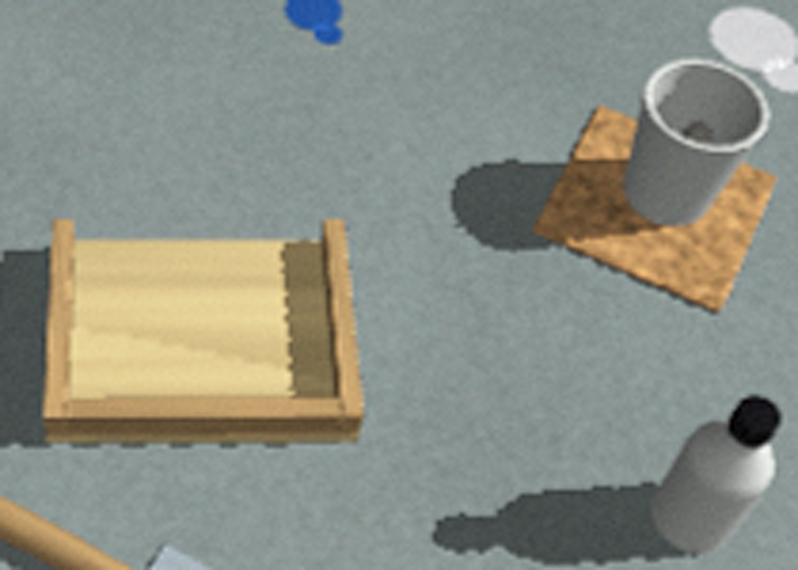

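```bash
python3 - <<'E'
from h import *
np.set_printoptions(precision=1,suppress=True)
c=grab('scene')
def P(pts,k,x0,y0,z): return np.array([onz(c,(x+.5)/k-.5+x0,(y+.5)/k-.5+y0,z)[:2] for x,y in pts])
def rep(n,p):
    print(n,p.tolist() and p.round(0).tolist(),'mean',p.mean(0)); 
    for i in range(len(p)):
        d=p[(i+1)%len(p)]-p[i]; print('   edge',np.hypot(*d).round(1),np.arctan2(d[1],d[0]).round(3))
rep('bar',P([(318,170),(567,280),(533,322),(277,208)],4,100,90,24))
rep('tray',P([(55,220),(345,220),(362,418),(45,418)],3.8,270,140,30))
rep('cup',P([(642,105),(768,105),(705,60),(705,151)],3.8,270,140,89))
rep('mat',P([(600,107),(776,178),(717,312),(536,232)],3.8,270,140,4))
rep('jar',P([(195,397)],4,100,90,75))
rep('s1',P([(478,40),(515,35),(549,175),(510,182)],4,100,90,20))
rep('s2',P([(399,487),(630,425),(640,460),(410,525)],4,100,90,18))
E
```

```text
bar [[451.0, -390.0], [501.0, -200.0], [539.0, -208.0], [489.0, -400.0]] mean [ 495.1 -299.6]
   edge 196.9 1.311
   edge 38.1 -0.207
   edge 198.5 -1.823
   edge 39.6 2.893
tray [[591.0, -63.0], [548.0, 104.0], [679.0, 136.0], [721.0, -31.0]] mean [635.   36.5]
   edge 173.1 1.822
   edge 134.3 0.238
   edge 171.7 -1.322
   edge 133.8 -2.893
cup [[467.0, 260.0], [449.0, 331.0], [421.0, 295.0], [494.0, 296.0]] mean [457.9 295.5]
   edge 74.1 1.824
   edge 45.9 -2.213
   edge 72.6 0.024
   edge 45.3 -2.196
mat [[394.0, 251.0], [427.0, 364.0], [541.0, 329.0], [508.0, 219.0]] mean [467.6 291. ]
   edge 117.6 1.289
   edge 119.0 -0.294
   edge 114.7 -1.86
   edge 118.2 2.871
jar [[673.0, -340.0]] mean [ 673.4 -339.9]
   edge 0.0 0.0
s1 [[298.0, -343.0], [286.0, -320.0], [414.0, -246.0], [426.0, -268.0]] mean [ 355.9 -293.9]
   edge 26.0 2.041
   edge 147.4 0.525
   edge 25.5 -1.057
   edge 148.5 -2.613
s2 [[667.0, -239.0], [594.0, -128.0], [616.0, -115.0], [689.0, -222.0]] mean [ 641.5 -176. ]
   edge 132.6 2.156
   edge 26.0 0.549
   edge 130.3 -0.975
   edge 27.4 -2.505
```

```bash
python3 -c "
from cell import manip,monitor;print([d for d in dir(manip) if d[0]!='_'])"
python3 -m jog '[[0,0,0,0,0,-0.14,100],[0,0,0,0,0,-0.14,100],[0,0,0,0,0,-0.14,100],[0,0,0,0,0,-0.14,100],[0,0,0,0,0,-0.14,100],[0,0,0,0,0,-0.14,100],[0,0,0,0,0,-0.147,100]]'
cat >> h.py <<'E'
def rel(P,yaw=None):
    st=monitor.read_state(); Rm=R.from_euler('xyz',st['eef_rot']).as_matrix()
    print('t',round(st['clock'],2),'pos',st['eef_pos'].round(1),'rot',st['eef_rot'].round(3),'F',st['wrist_force'].round(1),'gap',round(st['finger_gap'],1))
    if P is not None: print('tool shift cm',(Rm.T@(np.array(P)-st['eef_pos'])/10).round(2))
    if yaw is not None: print('rz',-(yaw-st['eef_rot'][2]))
E
python3 -c "
from h import *
rel([495,-300,200],1.313)"
```

```text
['Unreachable', 'grasp_offset']
clock: 0.9
eef_pos: [176.0, -521.0, 205.3]
eef_rot: [-3.141, -0.0, 1.319]
wrist_force: [-1.0, 0.3, -0.6]
finger_gap: 94.0
t 0.9 pos [ 176.  -521.   205.3] rot [-3.141 -0.     1.319] F [-1.   0.3 -0.6] gap 94.0
tool shift cm [29.36 25.37  0.53]
rz 0.005593706417809763
```

```bash

python3 -m jog '[[3.7,3.2,0,0,0,0,100],[3.7,3.2,0,0,0,0,100],[3.7,3.2,0,0,0,0,100],[3.7,3.2,0,0,0,0,100],[3.7,3.2,0,0,0,0,100],[3.7,3.2,0,0,0,0,100],[3.7,3.2,0,0,0,0,100],[3.46,2.97,0,0,0,0,100]]'
python3 -m jog '[[0,0,0,0,0,0,100],[0,0,0,0,0,0,100]]'
python3 -c "
from h import *
rel([495,-300,200],1.313)
grab('wrist','pics/w1.png')"
```

```text
clock: 1.7
eef_pos: [497.8, -300.3, 205.4]
eef_rot: [-3.141, -0.0, 1.313]
wrist_force: [0.4, -0.8, 0.3]
finger_gap: 94.1
clock: 1.9
eef_pos: [496.5, -301.3, 205.0]
eef_rot: [-3.141, -0.0, 1.315]
wrist_force: [-0.8, 0.8, 0.1]
finger_gap: 94.3
t 1.9 pos [ 496.5 -301.3  205. ] rot [-3.141 -0.     1.315] F [-0.8  0.8  0.1] gap 94.3
tool shift cm [ 0.09 -0.18  0.5 ]
rz 0.0015414487950857758
```

View pics/w1.png

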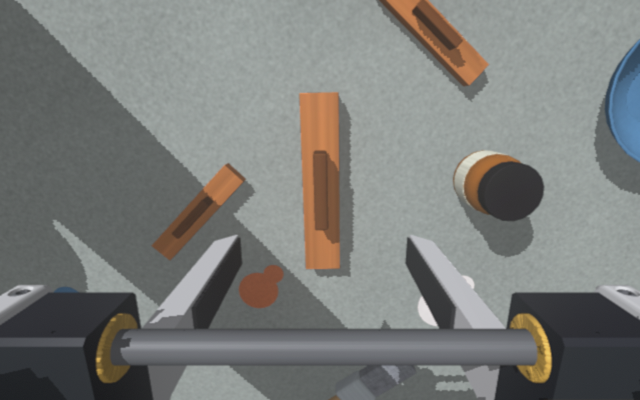

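```bash
python3 - <<'E'
from h import *
np.set_printoptions(precision=1,suppress=True)
c=grab('wrist')
im=c['color'].astype(int)
m=((im[...,2]-im[...,0])>45).astype(np.uint8)
m[:,:270]=0;m[:,370:]=0; m[:80]=0; m[290:]=0
k,_=cv2.findContours(m,0,2); k=max(k,key=cv2.contourArea); r=cv2.minAreaRect(k); b=cv2.boxPoints(r)
print(r)
p=np.array([onz(c,u,v,24)[:2] for u,v in b]);print(p,p.mean(0))
for i in range(4):
    d=p[(i+1)%4]-p[i]; print(np.hypot(*d),round(float(np.arctan2(d[1],d[0])),3))
p=np.array([onz(c,u,v,24)[:2] for u,v in [(299.5,93),(338,93),(341,269),(306,269)]]);print(p,p.mean(0))
a=(p[0]+p[1]-p[2]-p[3]);print(np.arctan2(a[1],a[0]),[np.hypot(*(p[i]-p[(i+1)%4])) for i in range(4)])
p=np.array([onz(c,u,v,52)[:2] for u,v in [(313.5,151),(327,151),(327.5,231),(316,231)]]);print(p.mean(0))
a=(p[0]+p[1]-p[2]-p[3]);print(np.arctan2(a[1],a[0]),[np.hypot(*(p[i]-p[(i+1)%4])) for i in range(4)])
E
```

```text
((319.5005187988281, 179.07717895507812), (176.10340881347656, 38.166927337646484), 89.61547088623047)
[[ 498.6 -205.5]
 [ 535.8 -215. ]
 [ 490.  -403.9]
 [ 447.1 -392.9]] [ 492.9 -304.3]
38.39912061989939 -0.25
194.29962063436346 -1.809
44.2789390123998 2.892
194.3632339417747 1.302
[[ 497.8 -207.1]
 [ 535.3 -217. ]
 [ 491.4 -406.9]
 [ 452.1 -396.6]] [ 494.2 -306.9]
1.3387508635522516 [np.float64(38.791146728678264), np.float64(194.88776452722357), np.float64(40.66997845616865), np.float64(194.8450099324103)]
[ 494.4 -305.6]
1.3304324070419313 [np.float64(13.116483291758756), np.float64(82.65430794140885), np.float64(11.926835949743884), np.float64(82.67435205712987)]
```

```bash

python3 -m jog '[[-0.2,-0.2,3,0,0,-0.01,100],[0,0,4,0,0,0,100],[0,0,4,0,0,0,100],[0,0,4,0,0,0,70],[0,0,2.4,0,0,0,60],[0,0,0,0,0,0,50],[0,0,0,0,0,0,45]]'
python3 -c "
from h import *
rel([494.3,-303,30],1.325)
grab('wrist','pics/w2.png')"
```

```text
clock: 2.7
eef_pos: [493.5, -304.3, 32.5]
eef_rot: [3.141, 0.0, 1.321]
wrist_force: [-0.2, 0.0, 0.6]
finger_gap: 65.5
t 2.7 pos [ 493.5 -304.3   32.5] rot [3.141 0.    1.321] F [-0.2  0.   0.6] gap 65.5
tool shift cm [0.14 0.04 0.25]
rz -0.0035255726116221187
```

View pics/w2.png

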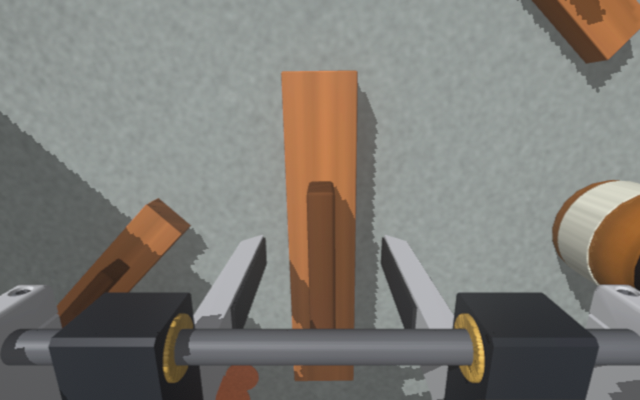

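```bash
python3 - <<'E'
from h import *
c=grab('wrist')
for u1,v1,u2,v2 in [(320,70,322,380)]:
    print((onz(c,u1,v1,24)+onz(c,u2,v2,24))/2, np.linalg.norm(onz(c,u1,v1,24)-onz(c,u2,v2,24)))
E
python3 -m jog '[[0.1,0,0.25,0,0,0,45],[0,0,0,0,0,0,30],[0,0,0,0,0,0,0],[0,0,0,0,0,0,0],[0,0,0,0,0,0,0],[0,0,0,0,0,0,0],[0,0,0,0,0,0,0],[0,0,0,0,0,0,0]]' 30
python3 -m jog '[[0,0,0,0,0,0,0],[0,0,0,0,0,0,0]]'
```

```text
[ 494.39120228 -304.98612904   24.        ] 194.70868355024731
clock: 3.6
eef_pos: [493.9, -302.3, 28.9]
eef_rot: [-3.141, -0.0, 1.323]
wrist_force: [-1.5, 0.8, -0.1]
finger_gap: 14.0
clock: 3.8
eef_pos: [493.9, -302.3, 28.9]
eef_rot: [-3.141, -0.0, 1.323]
wrist_force: [-2.1, 1.8, -0.5]
finger_gap: 13.9
```

```bash

python3 -m jog '[[0,0,-1,0,0,0,0],[0,0,-2,0,0,0,0],[0,0,-4,0,0,-0.1,0],[0,0,-4,0,0,-0.1,0],[0,0,-2,0,0,-0.1,0],[0,0,0,0,0,-0.1,0],[0,0,0,0,0,-0.09,0],[0,0,0,0,0,0,0]]'
python3 -c "
from h import *
rel([521.5,8.1,150],1.816)"
```

```text
clock: 4.6
eef_pos: [494.1, -302.3, 159.5]
eef_rot: [3.141, 0.0, 1.814]
wrist_force: [-0.3, -0.4, -3.4]
finger_gap: 13.6
t 4.6 pos [ 494.1 -302.3  159.5] rot [3.141 0.    1.814] F [-0.3 -0.4 -3.4] gap 13.6
tool shift cm [29.47 10.14  0.94]
rz -0.0017196703369537492
```

```bash

python3 -m jog '[[2,0.7,0,0,0,0,0],[4,1.4,0,0,0,0,0],[4.3,1.5,0,0,0,0,0],[4.3,1.5,0,0,0,0,0],[4.3,1.5,0,0,0,0,0],[4.3,1.5,0,0,0,0,0],[4,1.3,0,0,0,0,0],[2.27,0.74,0,0,0,0,0]]'
python3 -m jog '[[0,0,0,0,0,0,0],[0,0,0,0,0,0,0]]'
python3 -c "
from h import *
rel([521.5,8.1,150],1.816)
grab('wrist','pics/w3.png')
c=grab('scene','pics/s3.png')['color']
cv2.imwrite('pics/s3c.png',cv2.resize(c[120:270,240:440],None,fx=4,fy=4,interpolation=cv2.INTER_CUBIC))"
```

```text
clock: 5.4
eef_pos: [521.8, 10.9, 159.3]
eef_rot: [3.141, -0.0, 1.811]
wrist_force: [0.5, -0.7, -2.4]
finger_gap: 13.5
clock: 5.6
eef_pos: [521.9, 8.1, 159.1]
eef_rot: [3.142, 0.0, 1.812]
wrist_force: [0.3, -0.1, -3.2]
finger_gap: 13.9
t 5.6 pos [521.9   8.1 159.1] rot [3.142 0.    1.812] F [ 0.3 -0.1 -3.2] gap 13.9
tool shift cm [ 0.01 -0.04  0.91]
rz -0.004196279075192599
```

View pics/w3.png

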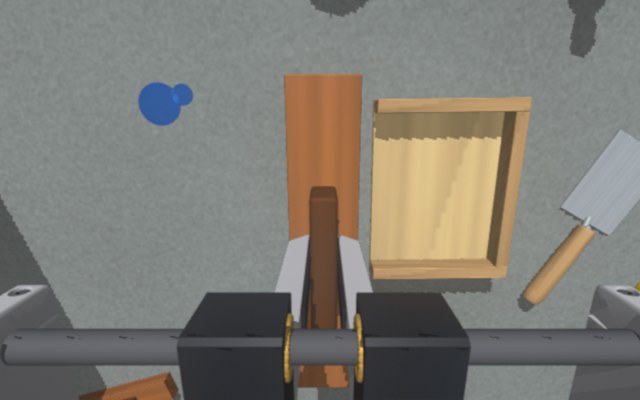

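View pics/s3c.png

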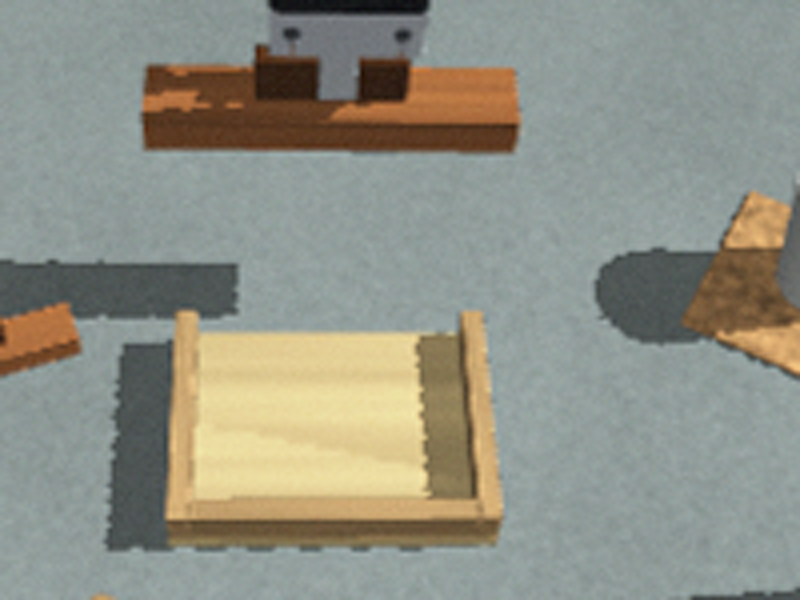

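```bash
python3 - <<'E'
from h import *
np.set_printoptions(precision=1,suppress=True)
def quad(c,pts,z):
    p=np.array([onz(c,u,v,z)[:2] for u,v in pts]); 
    a=p[0]+p[1]-p[2]-p[3]; b=p[1]+p[2]-p[0]-p[3]
    print(p.round(1).tolist(),'ctr',p.mean(0),'ang',np.arctan2(a[1],a[0]).round(3),np.arctan2(b[1],b[0]).round(3),'edges',[round(float(np.hypot(*(p[i]-p[(i+1)%4]))),1) for i in range(4)])
c=grab('wrist')
quad(c,[(376,100),(531,97),(506,279),(371,279)],30)
zt=24+159.1-28.9
quad(c,[(285,75),(362,75),(349,387),(299,387)],zt)
c=grab('scene')
f=lambda L:[((x+.5)/4-.5+240,(y+.5)/4-.5+120) for x,y in L]
quad(c,f([(466,311),(482,311),(498,520),(168,520)]),30)
quad(c,f([(485,311),(500,519),(167,519),(176,311)]),30)
quad(c,f([(516,68),(520,124),(143,120),(147,66)]),zt)
E
```

```text
[[547.7, 99.7], [677.1, 134.0], [722.3, -34.4], [590.8, -66.6]] ctr [634.5  33.2] ang 1.829 0.25 edges [133.9, 174.4, 135.4, 171.8]
[[482.2, 93.5], [520.0, 102.8], [563.6, -85.6], [531.6, -93.5]] ctr [524.4   4.3] ang 1.814 0.241 edges [39.0, 193.5, 33.0, 193.4]
[[550.4, 94.6], [548.1, 103.4], [679.2, 134.3], [721.1, -30.3]] ctr [624.7  75.5] ang 2.84 1.82 edges [9.1, 134.7, 169.8, 211.5]
[[547.7, 105.1], [678.4, 135.2], [720.7, -30.9], [591.3, -64.7]] ctr [634.5  36.2] ang 1.821 0.241 edges [134.1, 171.4, 133.7, 175.3]
[[479.5, 96.6], [519.6, 105.0], [565.7, -83.6], [527.4, -93.3]] ctr [523.    6.2] ang 1.814 0.228 edges [41.0, 194.1, 39.5, 195.8]
```

```bash

python3 -m jog '[[0,0,3,0,0,-0.008,0],[0,0,4,0,0,0,0],[0,0,3.5,0,0,0,0],[0,0,1.5,0,0,0,0],[0,0,0.6,0,0,0,0],[0,0,0,0,0,0,0]]'
python3 -m jog '[[0,0,0.2,0,0,0,0],[0,0,0.1,0,0,0,0],[0,0,0,0,0,0,0]]'
python3 -c "
from h import *
rel([549.7,15.5,30],1.822)"
```

```text
clock: 6.4
eef_pos: [521.8, 7.6, 32.8]
eef_rot: [-3.141, -0.0, 1.82]
wrist_force: [0.1, 0.4, -3.9]
finger_gap: 14.0
clock: 6.7
eef_pos: [522.2, 8.0, 30.6]
eef_rot: [3.141, 0.0, 1.821]
wrist_force: [-0.4, 0.8, -4.1]
finger_gap: 13.7
t 6.7 pos [522.2   8.   30.6] rot [3.141 0.    1.821] F [-0.4  0.8 -4.1] gap 13.7
tool shift cm [0.05 2.85 0.06]
rz -0.0012297509442715793
```

```bash

python3 -m jog '[[0.05,1,0.05,0,0,0,0],[0,0.8,0.03,0,0,0,0],[0,0.4,0,0,0,0,0],[0,0,0,0,0,0,0],[0,0,0,0,0,0,0]]'
python3 -c "
from h import *
rel([549.7,15.5,30],1.822)
grab('wrist','pics/w4.png')"
```

```text
clock: 7.2
eef_pos: [542.9, 14.0, 28.9]
eef_rot: [-3.141, -0.0, 1.821]
wrist_force: [-0.3, -0.1, -4.5]
finger_gap: 14.0
t 7.2 pos [542.9  14.   28.9] rot [-3.141 -0.     1.821] F [-0.3 -0.1 -4.5] gap 14.0
tool shift cm [-0.02  0.69 -0.11]
rz -0.0010156777205123646
```

View pics/w4.png

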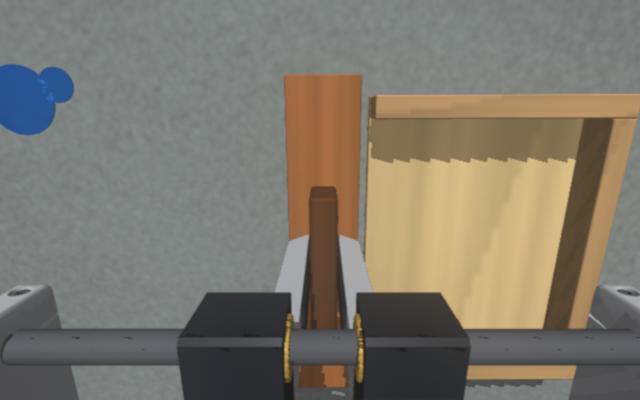

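```bash

python3 -m jog '[[0,0.15,0.03,0,0,0,0],[0,0,0,0,0,0,0]]'
python3 -m jog '[[0,0.1,0.03,0,0,0,0],[0,0,0,0,0,0,0]]'
python3 -m jog '[[0,0.1,0.03,0,0,0,0],[0,0,0,0,0,0,0]]'
```

```text
clock: 7.45
eef_pos: [544.6, 14.3, 28.9]
eef_rot: [3.141, 0.0, 1.821]
wrist_force: [0.0, 0.8, -3.9]
finger_gap: 13.5
clock: 7.65
eef_pos: [545.4, 14.5, 28.8]
eef_rot: [-3.141, 0.0, 1.821]
wrist_force: [-3.3, -1.2, 2.4]
finger_gap: 14.0
clock: 7.85
eef_pos: [546.2, 14.7, 28.8]
eef_rot: [-3.141, 0.0, 1.821]
wrist_force: [-7.2, -1.2, 8.8]
finger_gap: 13.9
```

```bash

python3 -m jog '[[0,0,-0.06,0,0,0,0],[0,0,0,0,0,0,0]]'
python3 - <<'E'
from h import *
c=grab('wrist','pics/w5.png')['color']
cv2.imwrite('pics/w5c.png',cv2.resize(c[60:260,270:430],None,fx=3,fy=3))
c=grab('scene','pics/s5.png')['color']
cv2.imwrite('pics/s5c.png',cv2.resize(c[150:270,250:400],None,fx=5,fy=5,interpolation=cv2.INTER_CUBIC))
rel(None)
E
```

```text
clock: 8.05
eef_pos: [546.6, 14.9, 28.8]
eef_rot: [3.141, 0.0, 1.821]
wrist_force: [-0.7, -1.1, 0.5]
finger_gap: 13.6
t 8.15 pos [546.6  14.9  28.8] rot [3.141 0.    1.821] F [ 0.2 -0.9 -1.4] gap 14.1
```

View pics/w5c.png

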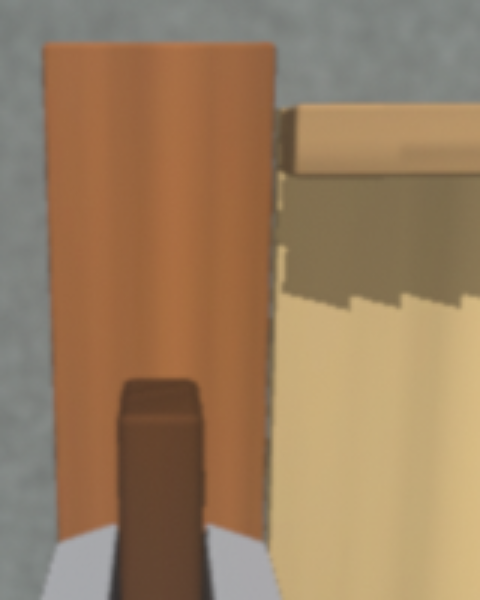

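View pics/s5c.png

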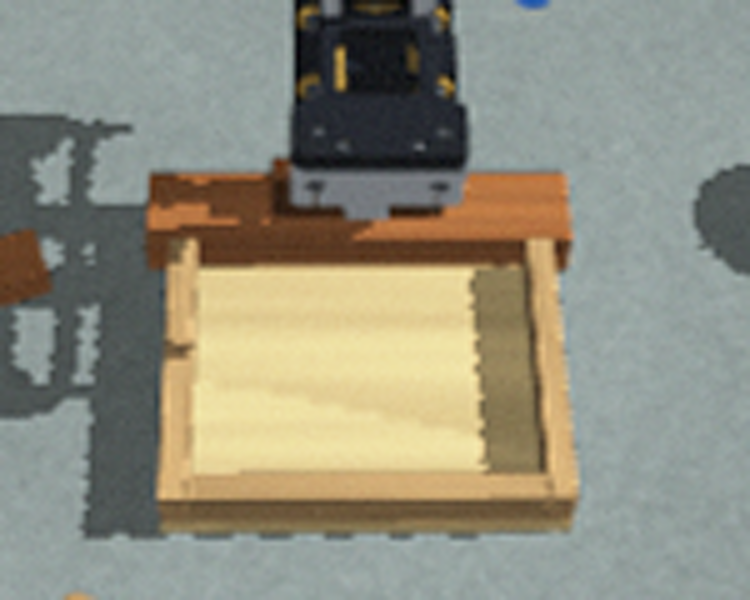

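```bash

python3 -m jog '[[0,0.1,0,0,0,0,0],[0,0,0,0,0,0,0]]'
python3 -m jog '[[0,0.1,0,0,0,0,0],[0,0,0,0,0,0,0]]'
python3 -m jog '[[0,0.08,0,0,0,0,0],[0,0,0,0,0,0,0]]'
```

```text
clock: 8.35
eef_pos: [547.5, 15.1, 28.8]
eef_rot: [-3.142, 0.0, 1.821]
wrist_force: [-0.8, -0.7, -0.3]
finger_gap: 12.9
clock: 8.55
eef_pos: [548.5, 15.4, 28.8]
eef_rot: [3.142, 0.0, 1.821]
wrist_force: [-2.5, -0.2, -0.1]
finger_gap: 13.7
clock: 8.75
eef_pos: [549.3, 15.6, 28.8]
eef_rot: [3.141, 0.0, 1.821]
wrist_force: [-0.7, -0.6, 0.0]
finger_gap: 13.5
```

```bash

python3 -m jog '[[0,0.05,0,0,0,0,0],[0,0,0,0,0,0,0]]'
python3 -m jog '[[0,0.05,0,0,0,0,0],[0,0,0,0,0,0,0]]'
python3 - <<'E'
from h import *
c=grab('wrist','pics/w6.png')['color']
cv2.imwrite('pics/w6c.png',cv2.resize(c[60:260,270:430],None,fx=3,fy=3))
rel(None)
E
```

```text
clock: 8.95
eef_pos: [549.5, 15.6, 28.8]
eef_rot: [-3.141, -0.0, 1.821]
wrist_force: [-4.0, -1.6, 2.5]
finger_gap: 13.9
clock: 9.15
eef_pos: [549.5, 15.6, 28.9]
eef_rot: [-3.14, -0.0, 1.821]
wrist_force: [-8.7, -2.7, 6.2]
finger_gap: 13.5
t 9.2 pos [549.5  15.6  28.9] rot [-3.14  -0.     1.821] F [-8.5 -2.2  5.2] gap 13.4
```

View pics/w6c.png

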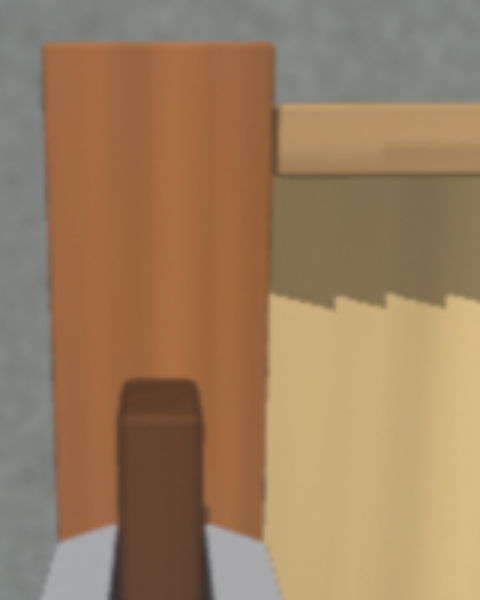

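```bash

python3 -m jog '[[0,0,0,0,0,0,0],[0,-0.04,-0.02,0,0,0,0],[0,0,0,0,0,0,0]]'
python3 -m jog '[[0,0,0,0,0,0,20],[0,0,0,0,0,0,30],[0,0,0,0,0,0,30]]'
python3 -m jog '[[0,0,-1,0,0,0,30],[0,0,-3,0,0,0,30],[0,0,-4,0,0,0,40],[0,0,-4,0,0,0,60],[0,0,-3,0,0,0,60],[0,0,0,0,0,0,60]]'
python3 - <<'E'
from h import *
c=grab('wrist','pics/w7.png')['color']
c=grab('scene','pics/s7.png')['color']
cv2.imwrite('pics/s7c.png',cv2.resize(c[150:270,250:400],None,fx=5,fy=5,interpolation=cv2.INTER_CUBIC))
rel(None)
E
```

```text
clock: 9.5
eef_pos: [549.5, 15.6, 28.8]
eef_rot: [-3.141, -0.0, 1.821]
wrist_force: [-4.4, -2.0, -0.2]
finger_gap: 13.7
clock: 9.8
eef_pos: [550.2, 15.8, 29.3]
eef_rot: [3.141, 0.0, 1.821]
wrist_force: [-0.0, -0.2, -0.6]
finger_gap: 27.8
clock: 10.4
eef_pos: [551.5, 15.7, 184.3]
eef_rot: [3.134, 0.002, 1.821]
wrist_force: [0.6, 0.2, 0.3]
finger_gap: 55.1
t 10.5 pos [549.8  15.7 179.7] rot [3.14  0.    1.821] F [-0.2  0.2 -0.4] gap 56.1
```

View pics/w7.png

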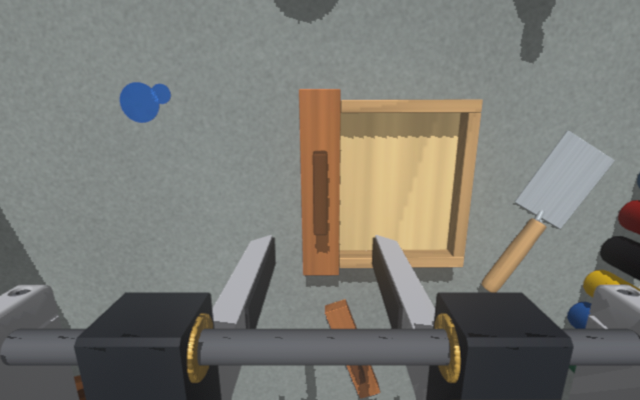

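View pics/s7c.png

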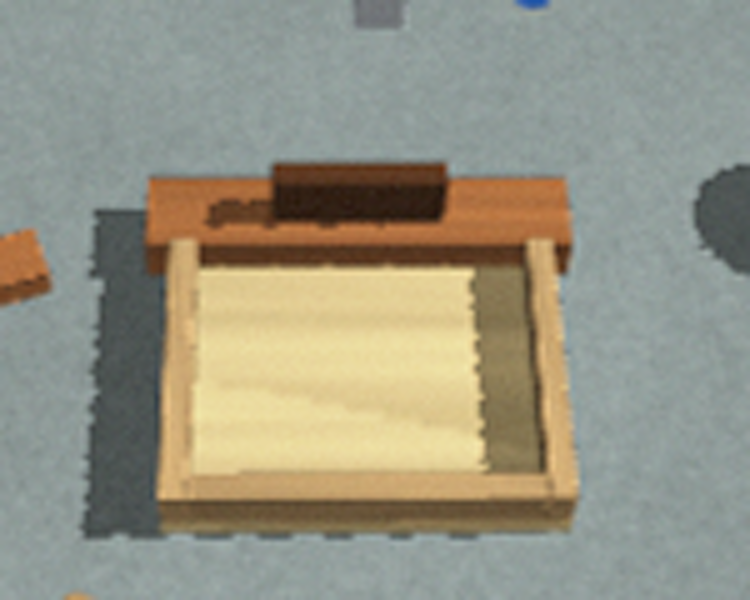

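```bash
python3 - <<'E'
from h import *
np.set_printoptions(precision=1,suppress=True)
s=grab('side'); c=grab('scene')
cv2.imwrite('pics/d7c.png',cv2.resize(s['color'][220:340,230:410],None,fx=4,fy=4,interpolation=cv2.INTER_CUBIC))
f=lambda x,y:((x+.5)/3.8-.5+270,(y+.5)/3.8-.5+140)
print('bottle foot', onz(c,*f(688,530),0), 'cap',onz(c,*f(755,420),112))
# pebble/cup
for T in [(457.9,295.5,89),(457.9,295.5,4)]: print(proj(s,T),proj(c,T))
print(monitor.read_state()['joints'])
E
```

```text
bottle foot [685.8 318.2   0. ] cap [681.2 317.7 112. ]
(np.float64(370.86538352196436), np.float64(276.3311140385177)) (np.float64(455.1554359079048), np.float64(167.17217579847195))
(np.float64(367.086193409241), np.float64(299.16652256393587)) (np.float64(444.51929880532754), np.float64(190.67651372746033))
[-0.   0.3  1.6  0.   1.3 -0.3]
```

View pics/d7c.png

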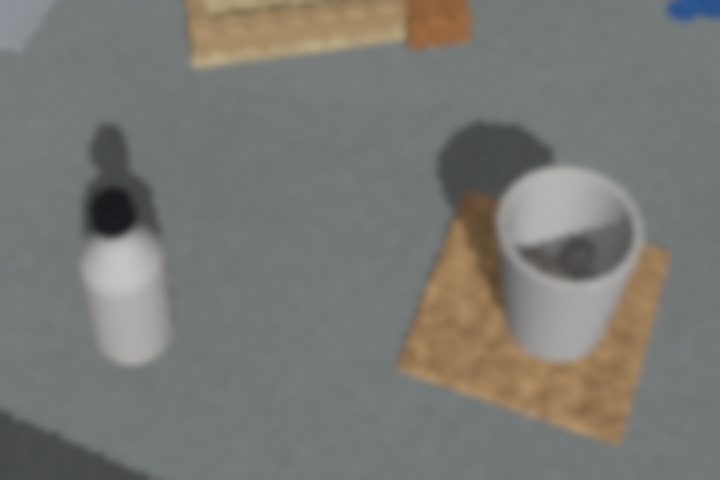

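```bash

python3 -m jog '[[0,0,-3,0,0,0.14,100],[0,0,-3,0,0,0.14,100],[0,0,-2,0,0,0.14,100],[0,0,0,0,0,0.14,100],[0,0,0,0,0,0.14,100],[0,0,0,0,0,0.14,100],[0,0,0,0,0,0.14,100],[0,0,0,0,0,0.14,100]]'
python3 -m jog '[[0,0,0,0,0,0.127,100],[0,0,0,0,0,0,100]]'
python3 -c "
from h import *
rel([457,296,270],.574);print(monitor.read_state()['joints'].round(3))"
```

```text
clock: 11.4
eef_pos: [549.5, 15.7, 257.7]
eef_rot: [-3.14, 0.002, 0.695]
wrist_force: [0.9, -0.1, -0.2]
finger_gap: 94.0
clock: 11.6
eef_pos: [549.5, 15.7, 257.9]
eef_rot: [-3.14, 0.002, 0.572]
wrist_force: [0.2, 0.3, -0.2]
finger_gap: 94.0
t 11.6 pos [549.5  15.7 257.9] rot [-3.14e+00  2.00e-03  5.72e-01] F [ 0.2  0.3 -0.2] gap 94.0
tool shift cm [  7.39 -28.58  -1.19]
rz -0.0022359965040840146
[-0.038  0.266  1.443  0.     1.435  0.961]
```

```bash

python3 -m jog '[[1,-4.1,0,0,0,0,100],[1,-4.1,0,0,0,0,100],[1,-4.1,0,0,0,0,100],[1,-4.1,0,0,0,0,100],[1,-4.1,0,0,0,0,100],[1,-4.1,0,0,0,0,100],[1,-4,0,0,0,0,100],[0,0,0,0,0,0,100]]'
python3 -c "
from h import *
rel([457,296,270],.574);print(monitor.read_state()['joints'].round(3))
grab('wrist','pics/w8.png')"
```

```text
clock: 12.4
eef_pos: [451.4, 297.2, 258.1]
eef_rot: [-3.141, 0.001, 0.582]
wrist_force: [0.6, 0.4, 0.1]
finger_gap: 94.0
t 12.4 pos [451.4 297.2 258.1] rot [-3.141e+00  1.000e-03  5.820e-01] F [0.6 0.4 0.1] gap 94.0
tool shift cm [ 0.39  0.41 -1.19]
rz 0.00822003562338669
[5.140e-01 2.440e-01 1.469e+00 1.000e-03 1.430e+00 1.503e+00]
```

View pics/w8.png

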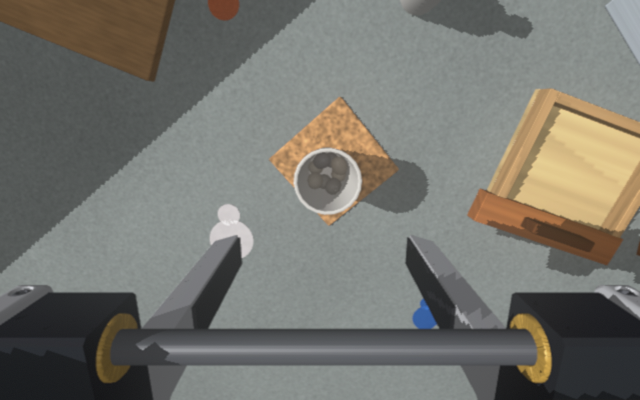

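```bash
python3 - <<'E'
from h import *
np.set_printoptions(precision=1,suppress=True)
c=grab('wrist'); print(onz(c,328,181,89)); s=grab('side'); print(onz(s,372.4,275.7,89))
m=[onz(c,u,v,4) for u,v in [(341,97),(396,165),(331,224),(270,159)]]; print('mat',np.mean(m,0))
rel(None)
E
```

```text
[460.3 292.9  89. ]
[454.8 293.8  89. ]
mat [470.  288.1   4. ]
t 12.55 pos [453.3 293.5 258.5] rot [3.1 0.  0.6] F [ 1.2 -0.8 -0.7] gap 93.9
```

```bash

python3 -m jog '[[0,0,0,0,0.15,0,100],[0,0,0,0,0.15,0,100],[0,0,0,0,0.15,0,100],[0,0,0,0,0.15,0,100],[0,0,0,0,0,0,100],[0,0,0,0,0,0,100]]'
python3 -c "
from h import *
rel([457,296,270]);print(monitor.read_state()['joints'].round(3))"
python3 -m jog '[[0,0,0,0,0.15,0,100],[0,0,0,0,0.15,0,100],[0,0,0,0,0,0,100]]'
python3 -c "
from h import *
rel([457,296,270]);print(monitor.read_state()['joints'].round(3))"
```

```text
clock: 13.15
eef_pos: [453.6, 292.8, 259.5]
eef_rot: [3.141, -0.598, 0.574]
wrist_force: [0.2, 0.3, 1.0]
finger_gap: 93.9
t 13.15 pos [453.6 292.8 259.5] rot [ 3.141 -0.598  0.574] F [0.2 0.3 1. ] gap 93.9
tool shift cm [ 0.96 -0.08 -0.61]
[ 0.479 -0.08   1.925  0.081  0.702  1.431]
clock: 13.45
eef_pos: [452.7, 293.0, 257.0]
eef_rot: [3.141, -0.898, 0.574]
wrist_force: [0.5, 0.1, 0.0]
finger_gap: 94.1
t 13.45 pos [452.7 293.  257. ] rot [ 3.141 -0.898  0.574] F [0.5 0.1 0. ] gap 94.1
tool shift cm [ 1.34 -0.02 -0.4 ]
[ 0.463 -0.165  2.141  0.312  0.284  1.202]
```

```bash
cat > kin.py <<'E'
import numpy as np
from scipy.optimize import least_squares
D=[(.3005,1.5216,1.3207,550,204.9),(-.08,1.925,.702,539.9,259.5),(.266,1.443,1.435,549.7,257.9),(.244,1.469,1.43,540.4,258.1)]
def fk(p,a,b,c):
    L1,L2,L3,H=p
    return L1*np.sin(a)+L2*np.sin(a+b)+L3*np.sin(a+b+c), H+L1*np.cos(a)+L2*np.cos(a+b)+L3*np.cos(a+b+c)
def res(p): return np.concatenate([np.array(fk(p,a,b,c))-[r,z] for a,b,c,r,z in D])
s=least_squares(res,[425,400,300,150]); P=s.x
def ik(r,z,th): # th: angle below horizontal
    S=np.pi/2+th; L1,L2,L3,H=P
    wr=r-L3*np.sin(S); wz=z-H-L3*np.cos(S); d2=wr*wr+wz*wz
    c=(d2-L1**2-L2**2)/2/L1/L2
    if abs(c)>1: return None
    b=np.arccos(c); a=np.arctan2(wr,wz)-np.arctan2(L2*np.sin(b),L1+L2*np.cos(b))
    return a,b,S-a-b
E
python3 - <<'E'
from kin import *
print(P,s.fun)
for th in (30,40,45,50,60,70):
  for r,z in ((545,50),(545,200)):
    t=np.radians(th); q=ik(r+18.8*np.cos(t),z-18.8*np.sin(t),t); print(th,r,z,np.round(q,2) if q else q)
for r in (540,580,620):
  for th in (130,140,150,160,180):
    t=np.radians(th); q=ik(r+18.8*np.cos(t),150-18.8*np.sin(t),t); print('pour',r,th,np.round(q,2) if q else q)
E
```

```text
[424.42253054 441.31472878 266.42791276 175.78809941] [ 2.75910102  0.12358486  0.25540117 -0.84888587 -1.66481708  0.15925151
 -1.38025133  0.56604956]
30 545 50 [ 0.35  2.36 -0.61]
30 545 200 [-0.03  2.28 -0.15]
40 545 50 [ 0.29  2.29 -0.31]
40 545 200 [-0.03  2.18  0.12]
45 545 50 [ 0.27  2.25 -0.17]
45 545 200 [-0.02  2.13  0.25]
50 545 50 [ 0.27  2.2  -0.03]
50 545 200 [-0.    2.07  0.38]
60 545 50 [0.28 2.1  0.24]
60 545 200 [0.05 1.96 0.61]
70 545 50 [0.32 1.99 0.49]
70 545 200 [0.12 1.83 0.84]
pour 540 130 [0.73 1.19 1.92]
pour 540 140 [0.84 1.08 2.09]
pour 540 150 [0.93 1.   2.26]
pour 540 160 [1.02 0.92 2.42]
pour 540 180 [1.17 0.85 2.69]
pour 580 130 [0.84 1.01 1.99]
pour 580 140 [0.94 0.89 2.18]
pour 580 150 [1.05 0.78 2.36]
pour 580 160 [1.15 0.69 2.53]
pour 580 180 [1.3  0.59 2.82]
pour 620 130 [0.95 0.81 2.08]
pour 620 140 [1.08 0.65 2.29]
pour 620 150 [1.21 0.49 2.5 ]
pour 620 160 [1.34 0.32 2.7 ]
pour 620 180 None
```

```bash
cat > kin6.py <<'E'
import numpy as np
from scipy.optimize import least_squares
from scipy.spatial.transform import Rotation as R
from kin import P
L1,L2,L3,H=P
lo=np.array([-3.03,-.79,.23,-1.04,0,-2.55]);hi=np.array([3.03,2.21,2.52,4.18,3.07,2.55])
def fk6(q):
    z=np.array([0,0,1.]); A=R.from_euler('z',q[0])
    F=A*R.from_euler('y',q[1]+q[2]); T=F*R.from_euler('z',q[3])*R.from_euler('y',q[4])*R.from_euler('z',q[5]+np.pi/2)
    p=np.array([0,0,H])+(A*R.from_euler('y',q[1])).apply(z*L1)+F.apply(z*L2)+T.apply(z*L3)
    return p,T
def tool(th,az,roll=0):
    d=np.array([np.cos(th)*np.cos(az),np.cos(th)*np.sin(az),-np.sin(th)]); y=np.array([np.sin(az),-np.cos(az),0]); x=np.cross(y,d)
    return R.from_matrix(np.array([x,y,d]).T)*R.from_euler('z',roll)
def ik6(grasp,T,q0):
    p=np.asarray(grasp,float)+T.apply([0,0,18.8])
    f=lambda q:np.r_[(fk6(q)[0]-p)/100,(fk6(q)[1].inv()*T).as_rotvec()]
    s=least_squares(f,np.clip(q0,lo+1e-3,hi-1e-3),bounds=(lo,hi)); return s.x,np.abs(s.fun).max()
E
python3 - <<'E'
from kin6 import *
p,T=fk6([.463,-.165,2.141,.312,.284,1.202]);print(p,T.as_euler('xyz'),'expect 452.7 293 257, 3.141 -.898 .574')
q0=np.array([.1,.3,2.,1.5,1.5,1.])
for az in (1.0,1.2,1.35,1.5):
  for th in (.2,.35):
    for g in ([458,294,50],[458,294,150]):
        q,e=ik6(g,tool(th,az),q0); print(az,th,g[2],q.round(2),round(e,3))
print('pour')
for az in (1.2,1.35,1.5):
  th=.2
  for ro in (0,1,2,2.4):
    q,e=ik6([600,40,130],tool(th,az,ro),q0+[-.4,.3,-.5,0,0,-ro]); print(az,ro,q.round(2),round(e,3))
E
```

```text
[475.50932074 262.98190229 254.36204698] [-3.14114378 -0.89759662  0.57266029] expect 452.7 293 257, 3.141 -.898 .574
1.0 0.2 50 [ 0.27  0.59  2.32  2.36  1.2  -1.4 ] 0.0
1.0 0.2 150 [ 0.27  0.29  2.34  2.26  1.01 -1.17] 0.0
1.0 0.35 50 [ 0.29  0.49  2.31  2.31  0.98 -1.3 ] 0.0
1.0 0.35 150 [ 0.29  0.2   2.31  2.12  0.8  -1.  ] 0.0
1.2 0.2 50 [ 0.18  0.62  2.22  2.05  1.22 -1.3 ] 0.0
1.2 0.2 150 [ 0.18  0.35  2.24  1.95  1.12 -1.05] 0.0
1.2 0.35 50 [ 0.2   0.53  2.22  1.98  1.03 -1.19] 0.0
1.2 0.35 150 [ 0.2   0.27  2.22  1.81  0.95 -0.89] 0.0
1.35 0.2 50 [ 0.14  0.65  2.14  1.84  1.26 -1.23] 0.0
1.35 0.2 150 [ 0.14  0.4   2.16  1.76  1.21 -0.98] 0.0
1.35 0.35 50 [ 0.16  0.56  2.14  1.77  1.09 -1.11] 0.0
1.35 0.35 150 [ 0.16  0.32  2.14  1.64  1.06 -0.84] 0.0
1.5 0.2 50 [ 0.12  0.69  2.05  1.66  1.31 -1.16] 0.0
1.5 0.2 150 [ 0.12  0.45  2.06  1.6   1.3  -0.93] 0.0
1.5 0.35 50 [ 0.14  0.6   2.06  1.59  1.17 -1.05] 0.0
1.5 0.35 150 [ 0.14  0.38  2.05  1.49  1.17 -0.81] 0.0
pour
1.2 0 [-0.35  0.65  1.78  1.46  1.41 -0.85] 0.0
1.2 1 [-0.35  0.65  1.78  1.46  1.41  0.15] 0.0
1.2 2 [-0.35  0.65  1.78  1.46  1.41  1.15] 0.0
1.2 2.4 [ 0.12  0.18  2.11 -0.3   0.   -2.55] 1.067
1.35 0 [-0.35  0.71  1.67  1.34  1.51 -0.81] 0.0
1.35 1 [-0.35  0.71  1.67  1.34  1.51  0.19] 0.0
1.35 2 [-0.35  0.71  1.67  1.34  1.51  1.19] 0.0
1.35 2.4 [ 0.12  0.18  2.11 -0.39  0.   -2.55] 1.174
1.5 0 [-0.33  0.77  1.56  1.25  1.62 -0.79] 0.0
1.5 1 [-0.33  0.77  1.56  1.25  1.62  0.21] 0.0
1.5 2 [-0.33  0.77  1.56  1.25  1.62  1.21] 0.0
1.5 2.4 [ 0.12  0.17  2.12 -0.49  0.   -2.55] 1.283
```

```bash

python3 -m jog '[[0,0,0,0.1,0,-0.08,100],[0,0,0,0.1,0,-0.08,100],[0,0,0,0.1,0,-0.08,100],[0,0,0,0.1,0,-0.08,100],[0,0,0,0.1,0,-0.08,100],[0,0,0,0.1,0,-0.08,100],[0,0,0,0,0,0,100],[0,0,0,0,0,0,100]]'
python3 -c "
from h import *
rel([458,294,257]);st=monitor.read_state();print(st['joints'].round(3));print(R.from_euler('xyz',st['eef_rot']).as_matrix().round(3))"
```

```text
clock: 14.25
eef_pos: [452.5, 290.2, 252.6]
eef_rot: [-3.12, -0.867, 1.134]
wrist_force: [0.1, -0.1, 0.3]
finger_gap: 94.1
t 14.25 pos [452.5 290.2 252.6] rot [-3.12  -0.867  1.134] F [ 0.1 -0.1  0.3] gap 94.1
tool shift cm [0.71 0.34 0.15]
[ 0.17  -0.026  2.011  0.984  0.873  0.04 ]
[[ 0.274  0.913  0.303]
 [ 0.586 -0.408  0.7  ]
 [ 0.763 -0.014 -0.647]]
```

```bash
cat >> h.py <<'E'
def goto(grasp,th,az,roll=0):
    from kin6 import tool
    st=monitor.read_state(); Rm=R.from_euler('xyz',st['eef_rot']); T=tool(th,az,roll)
    p=np.array(grasp,float)+T.apply([0,0,18.8])
    print('t',round(st['clock'],2),'rotvec',(Rm.inv()*T).as_rotvec().round(3),'tcp->',p.round(1),'now',st['eef_pos'].round(1),'grasp now',(st['eef_pos']-Rm.apply([0,0,18.8])).round(1),
     'shift cm now-frame',(Rm.inv().apply(p-st['eef_pos'])/10).round(2),'final-frame',(T.inv().apply(p-st['eef_pos'])/10).round(2),'q',st['joints'].round(2),'F',st['wrist_force'].round(1),'gap',round(st['finger_gap'],1))
E
python3 -c "
from h import *
goto([458,294,180],.25,1.35)"
```

```text
t 14.25 rotvec [ 0.172  0.451 -0.105] tcp-> [462.  311.8 175.3] now [452.5 290.2 252.6] grasp now [446.8 277.  264.7] shift cm now-frame [-4.36  0.09  6.79] final-frame [-6.91  0.45  4.15] q [ 0.17 -0.03  2.01  0.98  0.87  0.04] F [ 0.1 -0.1  0.3] gap 94.1
```

```bash

python3 -m jog '[[0,0,0,0.043,0.113,-0.026,100],[0,0,0,0.043,0.113,-0.026,100],[0,0,0,0.043,0.113,-0.026,100],[0,0,0,0.043,0.113,-0.026,100],[0,0,0,0,0,0,100],[0,0,0,0,0,0,100]]'
python3 -c "
from h import *
goto([458,294,180],.25,1.35); grab('wrist','pics/w9.png');grab('scene','pics/s9.png')"
```

```text
clock: 14.85
eef_pos: [451.6, 290.6, 251.9]
eef_rot: [-3.139, -1.319, 1.348]
wrist_force: [0.2, 0.1, -0.1]
finger_gap: 93.9
t 14.85 rotvec [-0.001  0.002 -0.   ] tcp-> [462.  311.8 175.3] now [451.6 290.6 251.9] grasp now [447.6 272.8 256.6] shift cm now-frame [-6.84  0.56  4.13] final-frame [-6.85  0.55  4.12] q [-0.    0.18  2.08  1.51  1.25 -0.66] F [ 0.2  0.1 -0.1] gap 93.9
```

View pics/w9.png

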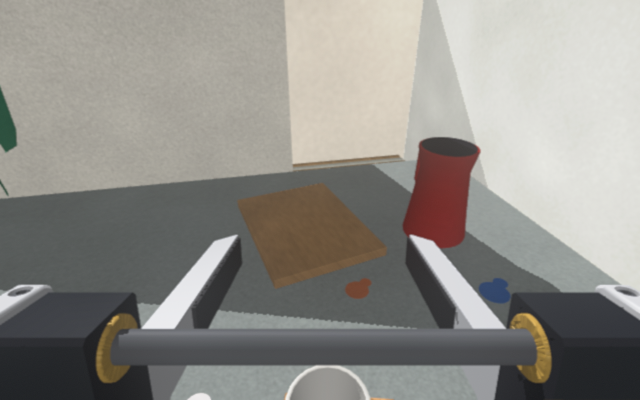

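View pics/s9.png

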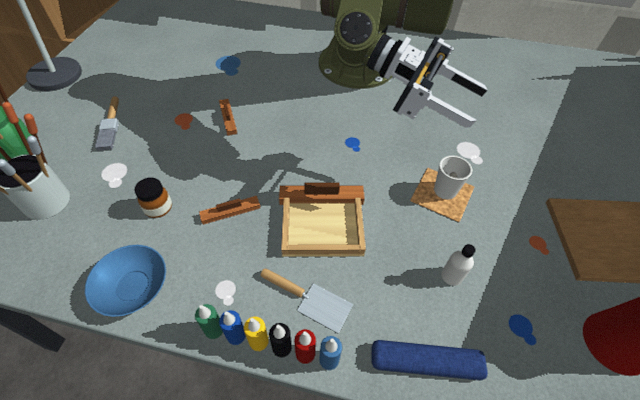

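```bash

python3 -m jog '[[-2,0.15,1.3,0,0,0,100],[-2.5,0.2,1.5,0,0,0,100],[-2.3,0.1,1.3,0,0,0,100],[0,0,0,0,0,0,100],[0,0,0,0,0,0,100]]'
python3 -c "
from h import *
goto([458,294,180],.25,1.35); c=grab('wrist','pics/w10.png');s=grab('side','pics/d10.png')
cv2.imwrite('pics/d10c.png',cv2.resize(s['color'][150:350,280:480],None,fx=3,fy=3))"
```

```text
clock: 15.45
eef_pos: [461.3, 312.0, 177.3]
eef_rot: [3.131, -1.323, 1.361]
wrist_force: [-0.2, 0.4, 0.1]
finger_gap: 94.4
t 15.45 rotvec [-0.001 -0.002  0.003] tcp-> [462.  311.8 175.3] now [461.3 312.  177.3] grasp now [457.3 294.2 181.9] shift cm now-frame [-0.19  0.07  0.04] final-frame [-0.19  0.07  0.04] q [ 0.05  0.37  2.08  1.62  1.21 -0.86] F [-0.2  0.4  0.1] gap 94.4
```

View pics/w10.png

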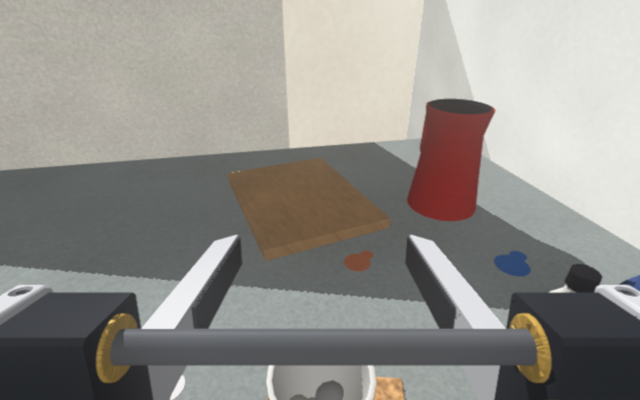

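View pics/d10c.png

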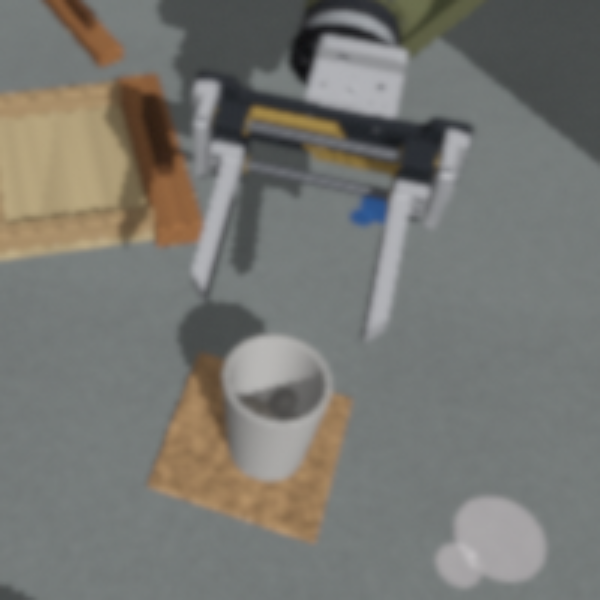

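```bash

python3 -m jog '[[-2.5,0,0.64,0,0,0,100],[-3,0,0.77,0,0,0,100],[-2,0,0.5,0,0,0,100],[0,0,0,0,0,0,100]]'
python3 -c "
from h import *
goto([458,294,52],.25,1.35); c=grab('wrist','pics/w11.png')"
```

```text
clock: 15.95
eef_pos: [461.5, 311.5, 98.1]
eef_rot: [3.14, -1.323, 1.352]
wrist_force: [0.3, -0.1, 0.0]
finger_gap: 94.0
t 15.95 rotvec [ 0.    -0.002  0.   ] tcp-> [462.  311.8  47.3] now [461.5 311.5  98.1] grasp now [457.5 293.7 102.7] shift cm now-frame [-4.91  0.04  1.28] final-frame [-4.9   0.04  1.29] q [ 0.05  0.57  2.07  1.69  1.23 -1.06] F [ 0.3 -0.1  0. ] gap 94.0
```

View pics/w11.png

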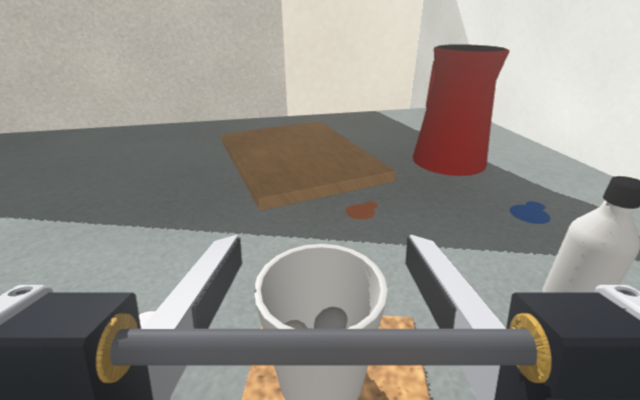

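Cup centred between the fingers (u 254–386, fingers 240–408). Descend and grip.

```bash

python3 -m jog '[[-2,0,0.5,0,0,0,100],[-2,0,0.5,0,0,0,100],[-0.9,0,0.25,0,0,0,100],[0,0,0,0,0,0,100]]'
python3 -m jog '[[0,0,0,0,0,0,80],[0,0,0,0,0,0,60],[0,0,0,0,0,0,50],[0,0,0,0,0,0,40],[0,0,0,0,0,0,40],[0,0,0,0,0,0,40]]' 40
python3 -c "
from h import *
goto([458,294,52],.25,1.35); c=grab('wrist','pics/w12.png')"
```

```text
clock: 16.4
eef_pos: [462.1, 311.8, 48.7]
eef_rot: [3.132, -1.324, 1.36]
wrist_force: [-0.7, 0.4, -0.2]
finger_gap: 93.9
clock: 17.0
eef_pos: [461.7, 312.0, 48.9]
eef_rot: [3.13, -1.325, 1.362]
wrist_force: [-3.0, -0.3, 6.3]
finger_gap: 65.0
t 17.0 rotvec [-0.    -0.004  0.003] tcp-> [462.  311.8  47.3] now [461.7 312.   48.9] grasp now [457.7 294.2  53.5] shift cm now-frame [-0.15  0.04  0.02] final-frame [-0.15  0.04  0.02] q [ 0.05  0.7   2.05  1.73  1.24 -1.18] F [-3.  -0.3  6.3] gap 65.0
```

View pics/w12.png

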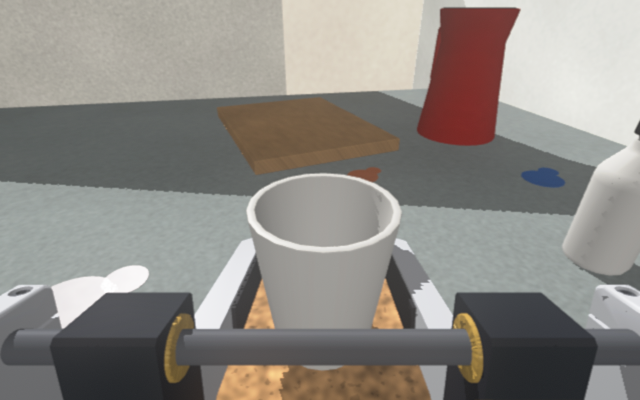

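```bash

python3 -m jog '[[0.5,0,-0.13,0,0,0,40],[1.5,0,-0.38,0,0,0,40],[2.5,0,-0.64,0,0,0,40],[3,0,-0.77,0,0,0,40],[3,0,-0.77,0,0,0,40],[1.5,0,-0.38,0,0,0,40],[0,0,0,0,0,0,40]]' 45
sed -i "s|p=np.array(\[0,0,H\])+|p=A.apply([0,36.8,H])+|" kin6.py
python3 - <<'E'
from h import *
from kin6 import *
goto([584,32,170],.1,1.75)
q=monitor.read_state()['joints']; print(fk6(q)[0],monitor.read_state()['eef_pos'])
for g,th,az,ro in [([584,32,175],.25,1.5,0),([584,32,175],.1,1.75,0),([584,32,130],.1,1.75,0),([584,32,130],.1,1.75,1.2),([584,32,130],.1,1.75,2.2)]:
    q,e=ik6(g,tool(th,az,ro),q); print(g,th,az,ro,q.round(2),round(e,3))
grab('wrist','pics/w13.png')
E
```

```text
clock: 17.75
eef_pos: [461.9, 311.5, 174.0]
eef_rot: [3.117, -1.324, 1.373]
wrist_force: [-0.2, -0.2, -2.0]
finger_gap: 64.9
t 17.75 rotvec [ 0.396  0.146 -0.063] tcp-> [580.7  50.4 168.1] now [461.9 311.5 174. ] grasp now [457.8 293.7 178.6] shift cm now-frame [ -6.25  17.31 -22.  ] final-frame [ -3.36   7.04 -27.61] q [ 0.05  0.38  2.08  1.62  1.21 -0.88] F [-0.2 -0.2 -2. ] gap 64.9
[489.04049404 308.98365013 160.18778929] [461.85539692 311.45051489 173.95652889]
[584, 32, 175] 0.25 1.5 0 [-0.41  0.65  1.59  1.16  1.67 -0.74] 0.0
[584, 32, 175] 0.1 1.75 0 [-0.38  0.82  1.4   1.13  1.94 -0.76] 0.0
[584, 32, 130] 0.1 1.75 0 [-0.38  0.88  1.4   1.11  1.91 -0.83] 0.0
[584, 32, 130] 0.1 1.75 1.2 [-0.38  0.88  1.4   1.11  1.91  0.37] 0.0
[584, 32, 130] 0.1 1.75 2.2 [-0.38  0.88  1.4   1.11  1.91  1.37] 0.0
```

View pics/w13.png

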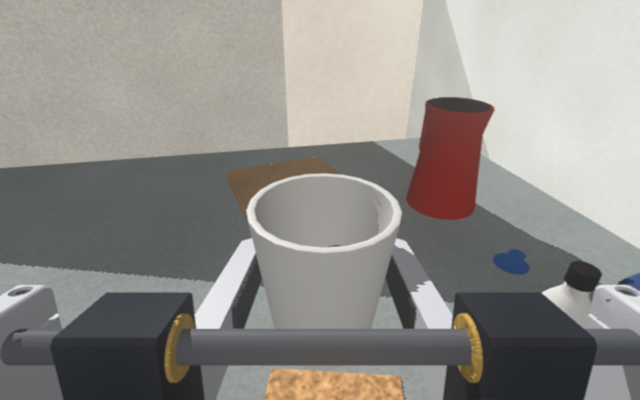

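```bash

python3 -m jog '[[-0.4,1.2,-1.5,0,0,0,40],[-0.7,2,-2.6,0,0,0,40],[-0.9,2.5,-3.2,0,0,0,40],[-0.9,2.5,-3.2,0,0,0,40],[-0.9,2.5,-3.2,0,0,0,40],[-0.9,2.5,-3.2,0,0,0,40],[-0.8,2.2,-2.8,0,0,0,40],[-0.5,1.3,-1.6,0,0,0,40]]'
python3 -m jog '[[0,0,0,0,0,0,40],[0,0,0,0,0,0,40]]'
python3 -c "
from h import *
goto([584,32,170],.1,1.75)"
```

```text
clock: 18.6
eef_pos: [576.7, 56.7, 164.6]
eef_rot: [3.139, -1.324, 1.351]
wrist_force: [-0.7, 1.1, -2.2]
finger_gap: 64.9
clock: 18.8
eef_pos: [575.5, 59.3, 165.0]
eef_rot: [-3.141, -1.324, 1.349]
wrist_force: [-0.0, 0.3, -2.1]
finger_gap: 65.0
t 18.8 rotvec [ 0.395  0.145 -0.069] tcp-> [580.7  50.4 168.1] now [575.5  59.3 165. ] grasp now [571.5  41.5 169.5] shift cm now-frame [ 0.12  0.7  -0.81] final-frame [ 0.22  0.35 -0.99] q [-0.43  0.63  1.68  1.25  1.55 -0.76] F [-0.   0.3 -2.1] gap 65.0
```

```bash

python3 -m jog '[[0,0,0,0.1,0.036,-0.017,40],[0,0,0,0.1,0.036,-0.017,40],[0,0,0,0.1,0.036,-0.017,40],[0,0,0,0.1,0.036,-0.017,40],[0.1,0.2,-0.5,0,0,0,40],[0.1,0.15,-0.5,0,0,0,40],[0,0,0,0,0,0,40]]'
python3 -c "
from h import *
goto([584,32,130],.1,1.75)
s=grab('scene','pics/s14.png');grab('side','pics/d14.png');"
```

```text
clock: 19.5
eef_pos: [581.3, 49.8, 169.9]
eef_rot: [3.139, -1.468, 1.755]
wrist_force: [0.4, 0.3, -1.7]
finger_gap: 65.0
t 19.5 rotvec [-0.003  0.003  0.001] tcp-> [580.7  50.4 128.1] now [581.3  49.8 169.9] grasp now [584.7  31.4 171.8] shift cm now-frame [-4.15 -0.05  0.5 ] final-frame [-4.15 -0.05  0.48] q [-0.38  0.88  1.32  1.13  1.95 -0.74] F [ 0.4  0.3 -1.7] gap 65.0
```

View pics/s14.png

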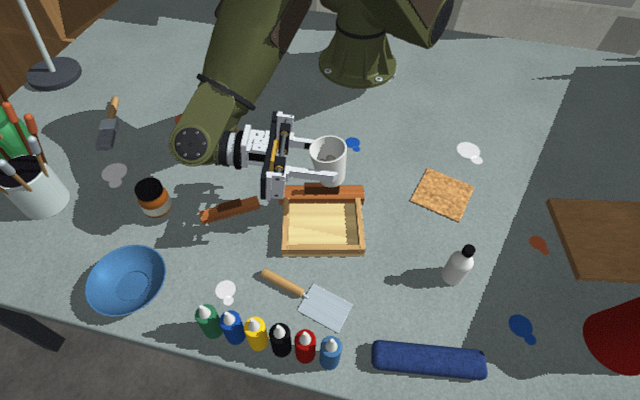

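View pics/d14.png

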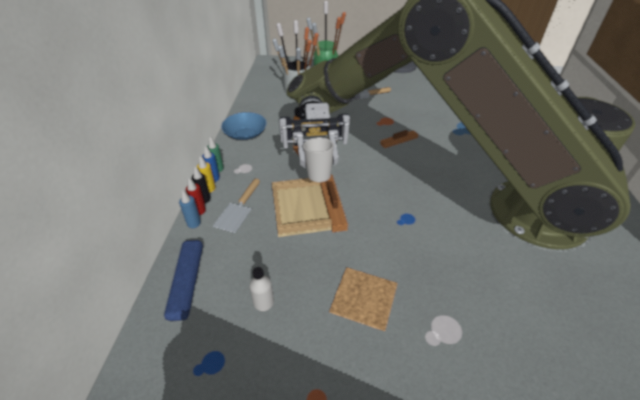

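```bash

python3 -m jog '[[-1.5,0,0.15,0,0,0,40],[-1.5,0,0.15,0,0,0.1,40],[-0.3,0,0,0,0,0.12,40],[0,0,0,0,0,0.14,40],[0,0,0,0,0,0.14,40],[0,0,0,0,0,0.12,40],[0,0,0,0,0,0.1,40],[0,0,0,0,0,0.08,40]]'
python3 -m jog '[[0,0,0,0,0,0.06,40],[0,0,0,0,0,0,40]]'
python3 -c "
from h import *
goto([584,32,130],.1,1.75)
s=grab('scene','pics/s15.png');cv2.imwrite('pics/s15c.png',cv2.resize(s['color'][90:280,200:420],None,fx=3,fy=3))"
```

```text
clock: 20.4
eef_pos: [580.7, 49.9, 135.4]
eef_rot: [-1.712, -0.761, 0.281]
wrist_force: [0.2, -0.3, -1.6]
finger_gap: 64.9
clock: 20.6
eef_pos: [580.7, 49.8, 135.5]
eef_rot: [-1.704, -0.705, 0.271]
wrist_force: [-0.4, 0.8, -1.5]
finger_gap: 64.9
t 20.6 rotvec [-0.004  0.004 -0.861] tcp-> [580.7  50.4 128.1] now [580.7  49.8 135.5] grasp now [584.1  31.5 137.4] shift cm now-frame [-0.47  0.56  0.13] final-frame [-0.73  0.01  0.13] q [-0.38  0.93  1.31  1.11  1.93  0.07] F [-0.4  0.8 -1.5] gap 64.9
```

View pics/s15c.png

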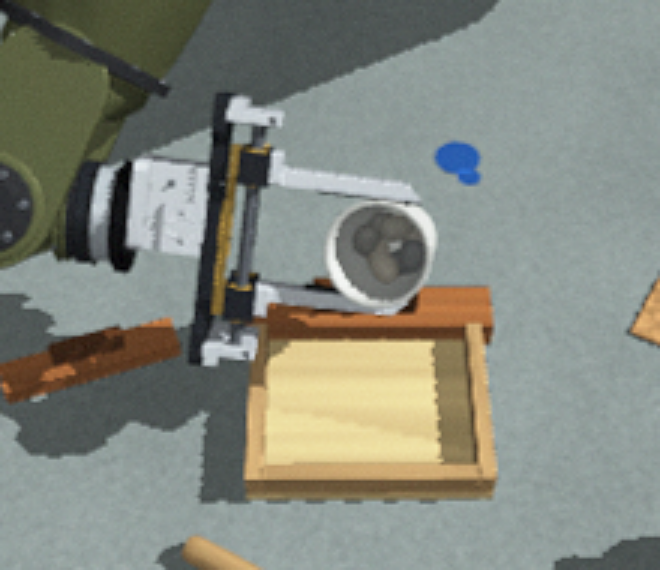

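```bash

python3 -m jog '[[-0.64,0.75,0.1,0,0,0,40],[0,0,0,0,0,0.05,40],[0,0,0,0,0,0.07,40],[0,0,0,0,0,0.07,40],[0,0,0,0,0,0.07,40],[0,0,0,0,0,0.07,40]]'
python3 -c "
from h import *
goto([584,32,130],.1,1.75)
s=grab('scene','pics/s16.png');cv2.imwrite('pics/s16c.png',cv2.resize(s['color'][90:280,200:420],None,fx=3,fy=3))"
```

```text
clock: 21.25
eef_pos: [580.8, 49.8, 125.5]
eef_rot: [-1.68, -0.376, 0.225]
wrist_force: [0.0, 0.3, -1.4]
finger_gap: 65.1
t 21.25 rotvec [-0.004  0.005 -1.192] tcp-> [580.7  50.4 128.1] now [580.8  49.8 125.5] grasp now [584.2  31.4 127.4] shift cm now-frame [ 0.1  -0.25  0.03] final-frame [ 0.27 -0.    0.03] q [-0.38  0.95  1.31  1.11  1.93  0.39] F [ 0.   0.3 -1.4] gap 65.1
```

View pics/s16c.png

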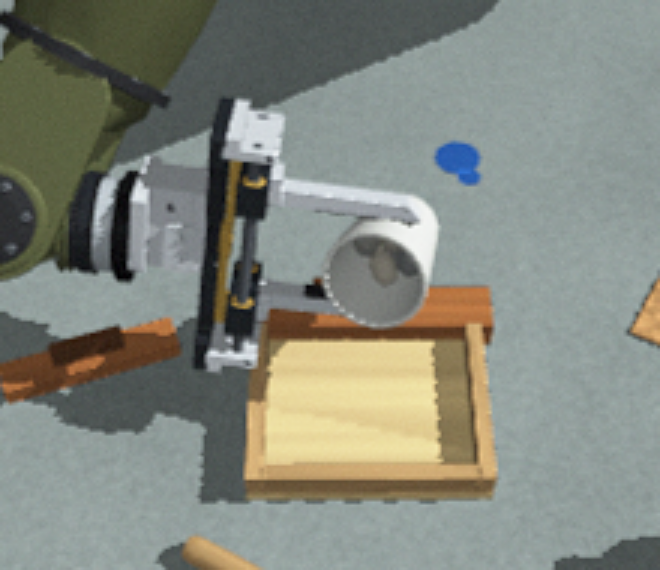

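```bash

python3 -m jog '[[0,0,0,0,0,0.05,40],[0,0,0,0,0,0.05,40],[0,0,0,0,0,0.05,40],[0,0,0,0,0,0.05,40],[0,0,0,0,0,0.05,40],[0,0,0,0,0,0.05,40],[0,0,0,0,0,0,40]]'
python3 -c "
from h import *
goto([584,32,130],.1,1.75)
s=grab('scene','pics/s17.png');cv2.imwrite('pics/s17c.png',cv2.resize(s['color'][90:280,200:420],None,fx=3,fy=3))"
```

```text
clock: 22.0
eef_pos: [580.9, 49.8, 125.8]
eef_rot: [-1.673, -0.081, 0.193]
wrist_force: [-0.8, -0.5, -2.4]
finger_gap: 64.8
t 22.0 rotvec [-0.003  0.005 -1.489] tcp-> [580.7  50.4 128.1] now [580.9  49.8 125.8] grasp now [584.3  31.4 127.7] shift cm now-frame [ 0.01 -0.24  0.04] final-frame [ 0.24 -0.01  0.04] q [-0.38  0.95  1.31  1.11  1.93  0.69] F [-0.8 -0.5 -2.4] gap 64.8
```

View pics/s17c.png

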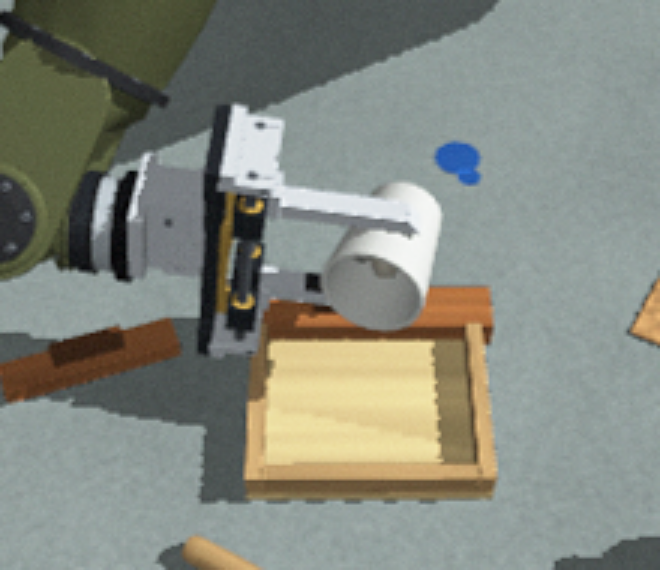

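```bash

python3 -m jog '[[0,0,0,0,0,0.05,40],[0,0,0,0,0,0.05,40],[0,0,0,0,0,0.05,40],[0,0,0,0,0,0.05,40],[0,0,0,0,0,0,40],[0,0,0,0,0,0,40]]'
python3 -c "
from h import *
rel(None)
s=grab('scene','pics/s18.png');cv2.imwrite('pics/s18c.png',cv2.resize(s['color'][90:280,200:420],None,fx=3,fy=3))"
```

```text
clock: 22.65
eef_pos: [581.0, 49.8, 126.3]
eef_rot: [-1.673, 0.116, 0.173]
wrist_force: [0.3, 0.6, -3.0]
finger_gap: 65.0
t 22.65 pos [581.   49.8 126.3] rot [-1.673  0.116  0.173] F [ 0.3  0.6 -3. ] gap 65.0
```

View pics/s18c.png

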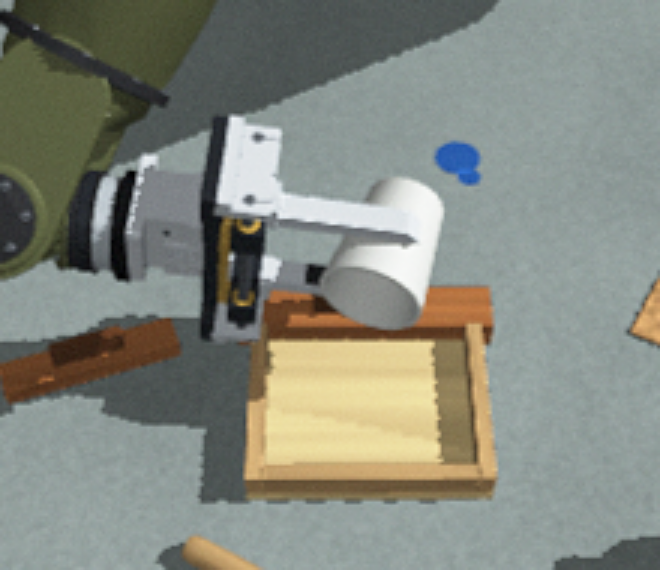

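```bash

python3 -m jog '[[0,0,0,0,0,0.04,40],[0,0,0,0,0,0.04,40],[0,0,0,0,0,0.04,40],[0,0,0,0,0,0,40],[0,0,0,0,0,0,40]]'
python3 -c "
from h import *
rel(None)
s=grab('scene','pics/s19.png');cv2.imwrite('pics/s19c.png',cv2.resize(s['color'][90:280,200:420],None,fx=3,fy=3))"
```

```text
clock: 23.2
eef_pos: [581.0, 49.7, 126.4]
eef_rot: [-1.676, 0.236, 0.16]
wrist_force: [1.1, 0.1, -2.3]
finger_gap: 65.0
t 23.2 pos [581.   49.7 126.4] rot [-1.676  0.236  0.16 ] F [ 1.1  0.1 -2.3] gap 65.0
```

View pics/s19c.png

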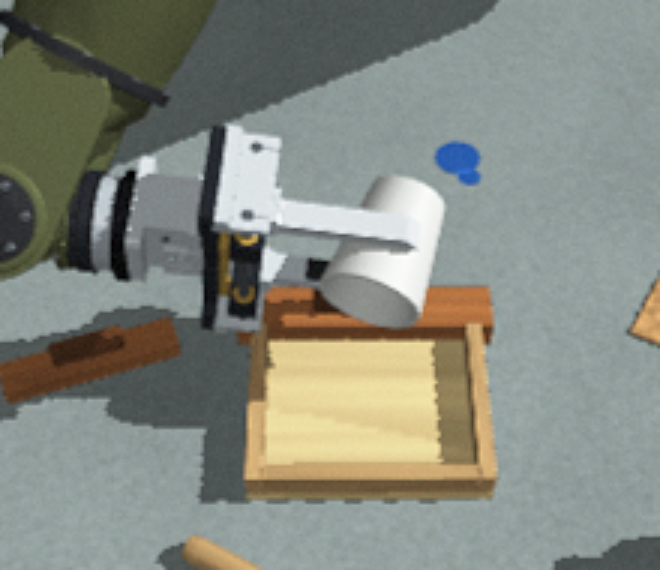

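```bash

python3 -m jog '[[0,0,0,0,0,0.04,40],[0,0,0,0,0,0.04,40],[0,0,0,0,0,0.04,40],[0,0,0,0,0,0.04,40],[0,0,0,0,0,0,40],[0,0,0,0,0,0,40]]'
python3 -c "
from h import *
rel(None)
s=grab('scene','pics/s20.png');cv2.imwrite('pics/s20c.png',cv2.resize(s['color'][90:280,200:420],None,fx=3,fy=3))"
```

```text
clock: 23.85
eef_pos: [581.0, 49.8, 126.5]
eef_rot: [-1.681, 0.395, 0.142]
wrist_force: [-0.8, 0.5, -3.0]
finger_gap: 64.8
t 23.85 pos [581.   49.8 126.5] rot [-1.681  0.395  0.142] F [-0.8  0.5 -3. ] gap 64.8
```

View pics/s20c.png

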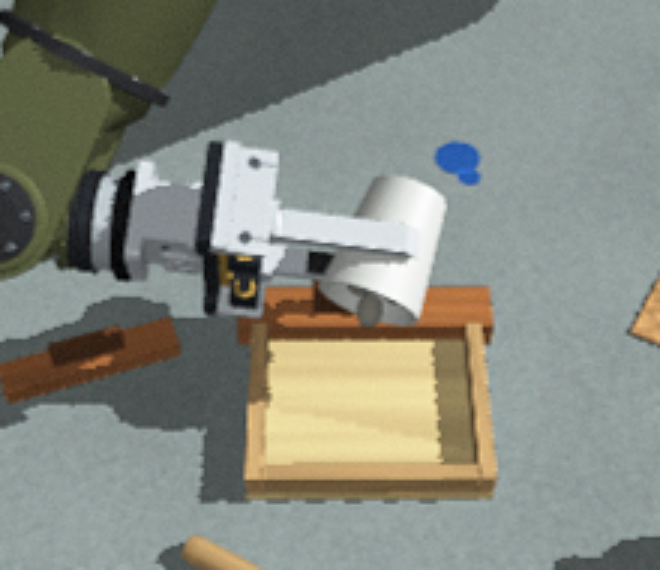

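```bash

python3 -c "
from h import *
st=monitor.read_state();print(R.from_euler('xyz',st['eef_rot']).inv().apply([1.2,0.3,0]).round(2))
s=grab('scene','pics/s21.png');cv2.imwrite('pics/s21c.png',cv2.resize(s['color'][90:280,200:420],None,fx=3,fy=3))"
```

```text
[ 1.14 -0.49  0.07]
```

View pics/s21c.png

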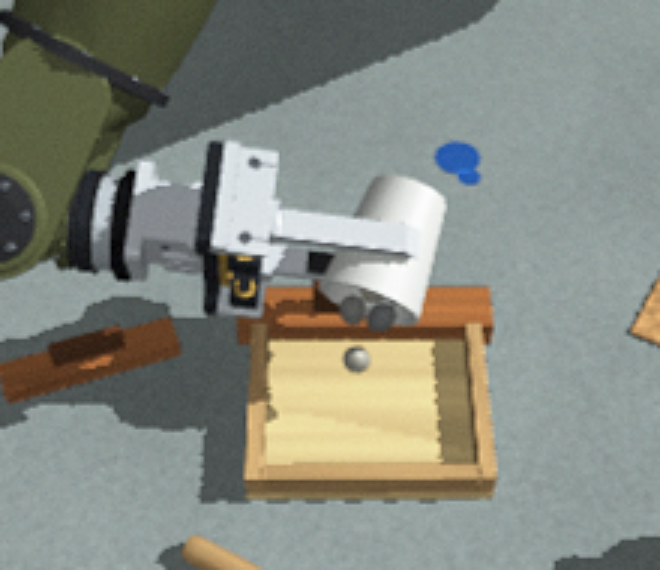

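```bash

python3 -m jog '[[0.3,-0.12,0,0,0,0,40],[0.3,-0.12,0,0,0,0,40],[0,0,0,0,0,0,40],[0,0,0,0,0,0,40],[0,0,0,0,0,0,40]]'
python3 -c "
from h import *
rel(None)
s=grab('scene','pics/s22.png');cv2.imwrite('pics/s22c.png',cv2.resize(s['color'][90:280,200:420],None,fx=3,fy=3))"
```

```text
clock: 24.45
eef_pos: [587.3, 50.9, 126.3]
eef_rot: [-1.681, 0.397, 0.142]
wrist_force: [1.1, 0.6, -0.5]
finger_gap: 65.2
t 24.45 pos [587.3  50.9 126.3] rot [-1.681  0.397  0.142] F [ 1.1  0.6 -0.5] gap 65.2
```

View pics/s22c.png

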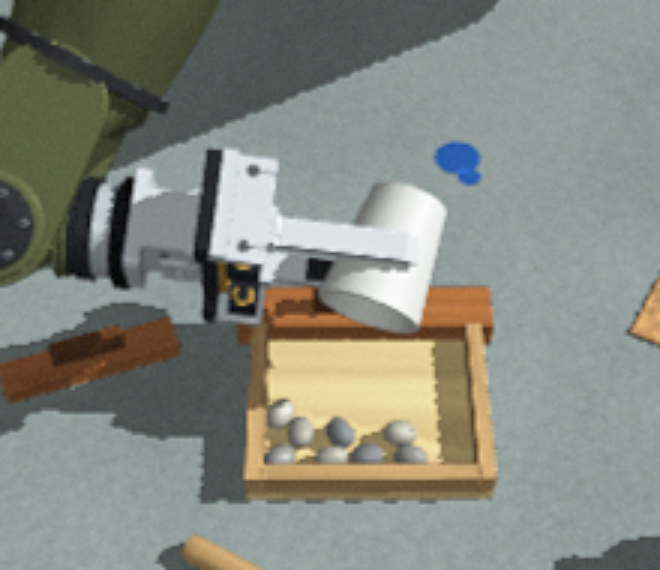

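```bash

python3 -c "
from h import *
st=monitor.read_state();print(R.from_euler('xyz',st['eef_rot']).inv().apply([0,0,1]).round(3))"
python3 -m jog '[[0,0,0,0,0,-0.1,40],[0,0,0,0,0,-0.14,40],[0,0,0,0,0,-0.14,40],[0,0,0,0,0,-0.14,40],[0,0,0,0,0,-0.14,40],[0,0,0,0,0,-0.14,40],[0,0,0,0,0,-0.14,40],[0,0,0,0,0,-0.14,40]]'
python3 -m jog '[[0,0,0,0,0,-0.14,40],[0,0,0,0,0,-0.14,40],[0,0,0,0,0,-0.14,40],[0,0,0,0,0,-0.14,40],[0,0,0,0,0,-0.14,40],[0,0,0,0,0,-0.14,40],[0,0,0,0,0,-0.05,40],[0,0,0,0,0,0,40]]'
python3 -c "
from h import *
goto([584,32,180],.1,1.75)"
```

```text
[-0.387 -0.917 -0.102]
clock: 25.3
eef_pos: [587.3, 50.9, 126.4]
eef_rot: [-1.702, -0.682, 0.268]
wrist_force: [-0.2, -0.2, -1.1]
finger_gap: 64.8
clock: 26.1
eef_pos: [587.3, 50.9, 126.4]
eef_rot: [3.135, -1.469, 1.762]
wrist_force: [0.6, 0.3, -1.0]
finger_gap: 64.8
t 26.1 rotvec [-0.005  0.002  0.001] tcp-> [580.7  50.4 178.1] now [587.3  50.9 126.4] grasp now [590.8  32.5 128.3] shift cm now-frame [ 5.15 -0.66 -0.45] final-frame [ 5.15 -0.67 -0.44] q [-0.38  0.96  1.29  1.12  1.93 -0.79] F [ 0.6  0.3 -1. ] gap 64.8
```

```bash

python3 -m jog '[[2,-0.3,0,0,0,0,40],[3.1,-0.3,-0.4,0,0,0,40],[0,0,0,-0.1,-0.037,0.017,40],[0,0,0,-0.1,-0.037,0.017,40],[0,0,0,-0.1,-0.037,0.017,40],[0,0,0,-0.1,-0.037,0.017,40],[0,0,0,0,0,0,40]]'
python3 -c "
from h import *
goto([460,293,175],.25,1.35)"
```

```text
clock: 26.8
eef_pos: [580.4, 51.1, 178.4]
eef_rot: [3.133, -1.319, 1.356]
wrist_force: [-0.2, 0.5, -0.9]
finger_gap: 64.7
t 26.8 rotvec [0.003 0.002 0.001] tcp-> [464.  310.8 170.3] now [580.4  51.1 178.4] grasp now [576.4  33.3 183.1] shift cm now-frame [  4.93 -17.12  22.21] final-frame [  4.86 -17.05  22.28] q [-0.44  0.62  1.66  1.24  1.57 -0.73] F [-0.2  0.5 -0.9] gap 64.7
```

```bash

python3 -m jog '[[0.3,-1.1,1.4,0,0,0,40],[0.6,-2,2.6,0,0,0,40],[0.75,-2.5,3.3,0,0,0,40],[0.75,-2.6,3.3,0,0,0,40],[0.75,-2.6,3.3,0,0,0,40],[0.75,-2.6,3.3,0,0,0,40],[0.6,-2.2,3,0,0,0,40],[0.4,-1.5,2,0,0,0,40]]'
python3 -m jog '[[0,0,0,0,0,0,40],[0,0,0,0,0,0,40]]'
python3 -c "
from h import *
goto([462,292,70],.25,1.35)
s=grab('scene','pics/s23.png');cv2.imwrite('pics/s23c.png',cv2.resize(s['color'][90:280,250:490],None,fx=3,fy=3));grab('side','pics/d23.png')"
```

```text
clock: 27.6
eef_pos: [463.1, 312.4, 169.4]
eef_rot: [3.134, -1.321, 1.361]
wrist_force: [0.8, 0.5, -2.1]
finger_gap: 65.0
clock: 27.8
eef_pos: [464.3, 310.6, 169.5]
eef_rot: [3.13, -1.321, 1.364]
wrist_force: [0.2, 0.6, -0.8]
finger_gap: 64.9
t 27.8 rotvec [-0.002  0.     0.003] tcp-> [466.  309.8  65.3] now [464.3 310.6 169.5] grasp now [460.4 292.8 174.1] shift cm now-frame [-10.1    0.15   2.53] final-frame [-10.1    0.18   2.53] q [ 0.04  0.4   2.08  1.62  1.21 -0.88] F [ 0.2  0.6 -0.8] gap 64.9
```

View pics/s23c.png

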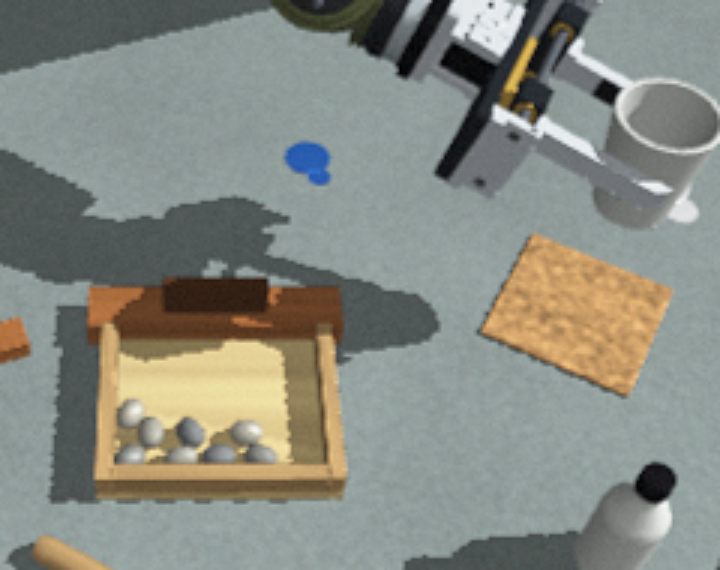

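View pics/d23.png

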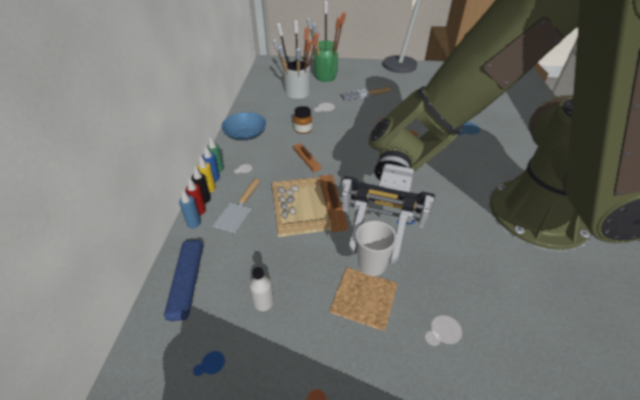

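```bash

python3 -m jog '[[-2.5,0.05,0.64,0,0,0,40],[-3.5,0.1,0.89,0,0,0,40],[-3,0,0.77,0,0,0,40],[-1.5,0,0.38,0,0,0,40],[-0.6,0,0.15,0,0,0,40],[0,0,0,0,0,0,40],[0,0,0,0,0,0,40]]'
python3 -m jog '[[-0.2,0,0.05,0,0,0,40],[0,0,0,0,0,0,40]]'
python3 -c "
from h import *
goto([462,292,53.5],.25,1.35)"
```

```text
clock: 28.6
eef_pos: [466.5, 309.3, 55.4]
eef_rot: [3.125, -1.32, 1.366]
wrist_force: [0.3, 0.4, -1.1]
finger_gap: 64.8
clock: 28.8
eef_pos: [466.2, 309.5, 53.2]
eef_rot: [3.124, -1.32, 1.367]
wrist_force: [-0.3, -0.1, -1.0]
finger_gap: 65.0
t 28.8 rotvec [0.001 0.001 0.004] tcp-> [466.  309.8  48.8] now [466.2 309.5  53.2] grasp now [462.2 291.7  57.9] shift cm now-frame [-0.42 -0.03  0.13] final-frame [-0.42 -0.03  0.13] q [ 0.04  0.69  2.04  1.71  1.24 -1.16] F [-0.3 -0.1 -1. ] gap 65.0
```

```bash

python3 -m jog '[[-0.2,0,0.05,0,0,0,40],[0,0,0,0,0,0,40]]'
python3 -m jog '[[-0.12,0,0.03,0,0,0,40],[0,0,0,0,0,0,40]]'
python3 -m jog '[[-0.08,0,0.02,0,0,0,40],[0,0,0,0,0,0,40]]'
```

```text
clock: 29.0
eef_pos: [465.9, 309.6, 50.6]
eef_rot: [3.128, -1.32, 1.364]
wrist_force: [-0.3, -0.7, -1.4]
finger_gap: 64.7
clock: 29.2
eef_pos: [465.9, 309.5, 49.2]
eef_rot: [3.129, -1.319, 1.362]
wrist_force: [-0.5, 0.0, -0.5]
finger_gap: 64.6
clock: 29.4
eef_pos: [465.9, 309.6, 48.9]
eef_rot: [3.127, -1.321, 1.364]
wrist_force: [-1.7, -2.0, 4.7]
finger_gap: 64.6
```

```bash

python3 -m jog '[[0,0,0,0,0,0,72],[0,0,0,0,0,0,80],[0,0,0,0,0,0,100],[0,0,0,0,0,0,100],[0,0,0,0,0,0,100]]'
python3 -c "
from h import *
rel(None); grab('wrist','pics/w24.png')"
```

```text
clock: 29.9
eef_pos: [466.0, 309.5, 48.4]
eef_rot: [3.129, -1.319, 1.363]
wrist_force: [0.5, 0.5, 0.1]
finger_gap: 93.2
t 29.9 pos [466.  309.5  48.4] rot [ 3.129 -1.319  1.363] F [0.5 0.5 0.1] gap 93.2
```

View pics/w24.png

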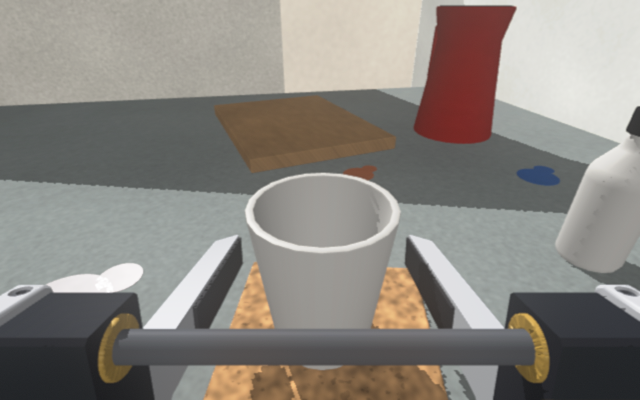

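Released, cup centred between the fingers. Rise straight up.

```bash

python3 -m jog '[[1,0,-0.26,0,0,0,100],[2.5,0,-0.64,0,0,0,100],[3.5,0,-0.9,0,0,0,100],[3.5,0,-0.9,0,0,0,100],[2,0,-0.5,0,0,0,100],[0,0,-3,0,0,0,100],[0,0,-3,0,0,0,100],[0,0,0,0,0,0,100]]'
python3 -m jog '[[0,0,0,0,0,0,100],[0,0,0,0,0,0,100],[0,0,0,0,0,0,100],[0,0,0,0,0,0,100]]'
python3 - <<'E'
from h import *
rel(None)
s=grab('scene','pics/s25.png');cv2.imwrite('pics/s25c.png',cv2.resize(s['color'][120:290,260:490],None,fx=3.4,fy=3.4,interpolation=cv2.INTER_CUBIC));d=grab('side','pics/d25.png');cv2.imwrite('pics/d25c.png',cv2.resize(d['color'][160:340,220:420],None,fx=3.3,fy=3.3,interpolation=cv2.INTER_CUBIC))
E
```

```text
clock: 30.75
eef_pos: [453.0, 251.1, 193.9]
eef_rot: [3.121, -1.32, 1.368]
wrist_force: [0.5, 1.1, -0.5]
finger_gap: 94.3
clock: 31.15
eef_pos: [452.6, 253.5, 192.2]
eef_rot: [3.131, -1.319, 1.362]
wrist_force: [0.1, 1.3, 0.6]
finger_gap: 93.9
t 31.15 pos [452.6 253.5 192.2] rot [ 3.131 -1.319  1.362] F [0.1 1.3 0.6] gap 93.9
```

View pics/s25c.png

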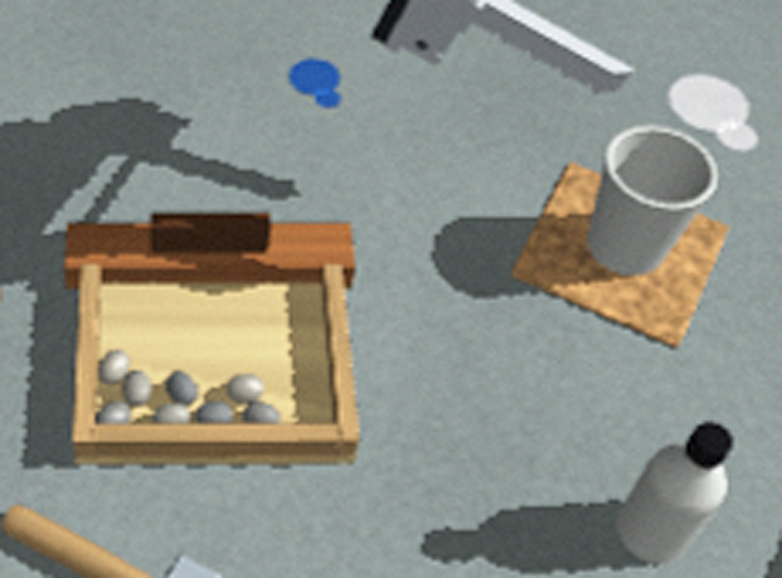

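View pics/d25c.png

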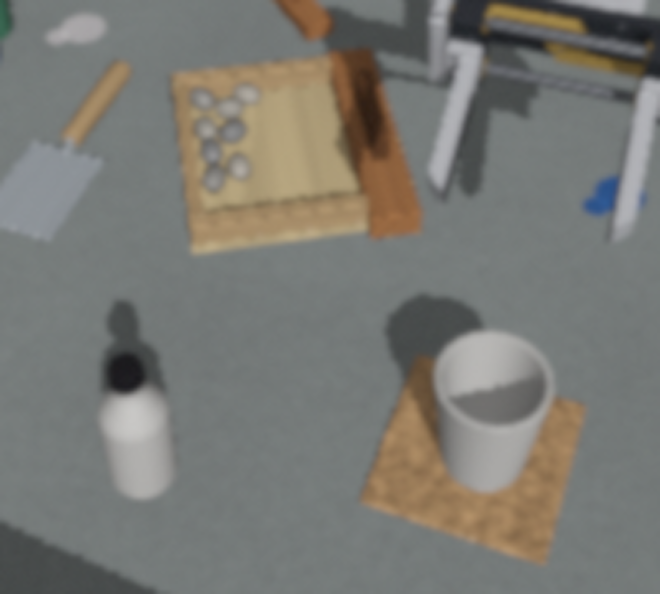

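```bash
python3 - <<'E'
from h import *
c=grab('scene'); k=3.4
f=lambda x,y,z:onz(c,(x+.5)/k-.5+260,(y+.5)/k-.5+120,z)[:2]
t=np.array([f(83,265,30),f(342,265,30),f(357,440,30),f(75,440,30)]);b=np.array([f(67,224,24),f(354,224,24),f(355,270,24),f(66,257,24)])
print(t.mean(0),b.mean(0)); e=np.array([np.cos(.25),np.sin(.25)]);d=b.mean(0)-t.mean(0);print(d@e,d@[-e[1],e[0]])
a=b[1]-b[0];g=t[1]-t[0];print(np.arctan2(a[1],a[0])-np.arctan2(g[1],g[0]))
cu=f(661,168,89);print('cup',cu)
order.sign_off()
E
```

```text
[634.43102682  36.22370755] [548.28928044  13.6438805 ]
-89.05014670986533 -0.5660657989811613
0.0006192539963116861
cup [464.20657404 293.27437616]
the job is handed in; nothing more can be done
```

I closed the tray with the straightedge, poured in all eight pebbles, put the cup back on its mat and handed the job in at about 31 s of the 67 s allowed. The sign-off reports no verdict, so the results below are my own checks.

**Straightedge:** I pressed it with up to about 9 N of wrist force until it stalled against the tray, eased off to about 4.5 N, then released it. In my last scene-camera check:
- **Parallel and centred:** it was parallel to the tray within 0.001 rad and centred within 1 mm.
- **Distance from the tray's centre:** it came out at 89.0 mm. The ideal is 87 mm and the allowed range is 83–90 mm, so this passes with only 1 mm to spare. The camera calibration is only good to about 2 mm. The pictures show no visible gap and the press stalled on contact, so I believe it is flush.

**Tray:** its measured centre stayed within about 1 mm of the first measurement.

**Pebbles:** I counted eight between the walls and the straightedge in both camera views. They left the cup only when it was tipped about 110°, and none bounced out.

**Cup:** it is empty, upright and released. It is about 6 mm from the mat's middle, against 40 mm allowed.

**Bystanders and look-alikes:** I never moved the arm against any of them. The bottle and palette knife looked unmoved in the last pictures. I did not re-measure any of the three, and the jar was outside those last close-ups.

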